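Fetch the block plane from behind the glue, tin and jar

TASK

The block plane lies behind the glue bottle, the rectangular tin and the screw jar in the plywood tool tray. Stand all three containers out of the way in the steel tray, then lift the plane out and set it down gently, sole flat, centred and lengthwise on the pine board, in the half away from the stop and with its toe towards the stop; then stand each container back on the spot where it stood at the start. Keep the containers upright throughout and leave the sanding block, tape measure and drill-bit stand as they are.

Things in the scene. Friction and masses are not known exactly. Their poses are not given: they have to be found in the camera images.
- glue: Wood-glue squeeze bottle, loose, 0.3 kg: round body 58 mm in diameter, straight sides up to 106 mm, then shoulder, cap 29 mm wide and thin nozzle, 142 mm high in all. Origin at the centre of its underside, z up. It starts in the front row of the tool tray.
- tin: Rectangular tin of finish with a small round black screw cap, loose, 0.4 kg: body 42 mm (its x) by 60 mm (its y) by 112 mm high, 135 mm with the cap. Origin at the centre of its underside, z up. It starts in the front row of the tool tray, its broad faces roughly towards the front and back of that tray.
- jar: Round glass jar of screws with a flat steel lid, closed, loose, 0.4 kg: 59 mm in diameter, 120 mm high, straight sides. Origin at the centre of its underside, z up. It starts in the front row of the tool tray.
- plane: Metal block plane, loose, 0.65 kg, 160 mm long (its x), 50 mm wide (its y), 52 mm high. Origin at the centre of its sole, z up; toe (round dark wooden knob) to +x, heel (brass adjuster) to -x. Grip it across its flat cheeks, 50 mm apart and 32 mm high from x = -0.051 to +0.039. It starts sole down across the back of the tool tray, toe to that tray's +y.
- tool_tray: Fixed shallow plywood tray, 240 mm (its x) by 270 mm (its y), rims 25 mm high and 9 mm thick, floor 9 mm above the bench. Origin at the centre of its underside; x to its back, away from the robot. The three containers stand in a row along its y at x about -0.024, in any order, about 76 mm apart; the plane lies about 10 mm behind them at x about 0.048.
- side_tray: Fixed empty steel tray with 20 mm high rims, 280 mm (its x) by 130 mm (its y), walls and floor 4 mm thick. Origin at the centre of its underside. The side area: it has room for the three containers in a row along its x, 85 mm apart. To the left or to the right of the robot.
- planing_board: Fixed plywood base 280 mm (its x) by 130 mm, 18 mm thick, with a dark wooden stop 14 mm high across its +x end and a fixed pine board 245 x 85 x 20 mm butted against the stop, top 38 mm above the bench. Origin at the centre of the base's underside, x to the stop; the pine board spans x = -0.140 to 0.105, centred in y. Beside the robot, on the other side from the steel tray.
- sanding_block: Bystander, loose: small cork sanding block 44 x 46 x 28 mm in the back left of the tool tray, past the toe of the plane. Origin at the centre of its underside.
- tape_measure: Bystander, loose: yellow and black tape measure, 76 mm (its x) by 34 mm by 59 mm high, standing on the bench between the robot and the tool tray. Origin at the centre of its underside.
- drill_stand: Bystander, loose: wooden block 40 mm (its x) by 100 mm (its y) by 32 mm high with upright drill bits, up to 80 mm high in all, on the bench between the robot and the tool tray. Origin at the centre of its underside.

How it is judged (in metres and radians):
On the way, in this order (a step that is already met when the one before it is completed fails the run):
1. glue bottle, tin and jar all stand upright in the steel tray, the plane still in its place (x of glue in the frame of side_tray between -0.125 and 0.125 m and y of glue in the frame of side_tray between -0.05 and 0.05 m and height (world z) of each of glue, tin, jar below 0.012 m and angle between each of glue, tin, jar's own z axis and vertical below 0.12 rad and linear speed of each of glue, tin, jar below 0.02 m/s and x of tin in the frame of side_tray between -0.125 and 0.125 m and y of tin in the frame of side_tray between -0.05 and 0.05 m and x of jar in the frame of side_tray between -0.125 and 0.125 m and y of jar in the frame of side_tray between -0.05 and 0.05 m and distance of plane from where it was at the start of the episode below 0.03 m), for 0.2 s.
2. the plane lies on the half of the pine board away from the stop, toe towards the stop, with the three containers still in the steel tray (x of plane in the frame of planing_board between -0.095 and -0.005 m and y of plane in the frame of planing_board between -0.014 and 0.014 m and z of plane in the frame of planing_board between 0.034 and 0.042 m and angle between the x axis of plane and the x axis of planing_board, either way round below 0.17 rad and x of planing_board in the frame of plane above 0.002 m and angle between plane's own z axis and vertical below 0.06 rad and linear speed of each of plane, glue, tin, jar below 0.02 m/s and x of glue in the frame of side_tray between -0.125 and 0.125 m and y of glue in the frame of side_tray between -0.05 and 0.05 m and height (world z) of each of glue, tin, jar below 0.012 m and angle between each of glue, tin, jar's own z axis and vertical below 0.12 rad and x of tin in the frame of side_tray between -0.125 and 0.125 m and y of tin in the frame of side_tray between -0.05 and 0.05 m and x of jar in the frame of side_tray between -0.125 and 0.125 m and y of jar in the frame of side_tray between -0.05 and 0.05 m and contact force between plane and the fingers below 0.05 N), for 0.2 s.
At the end, for the whole second after the job is handed in: Plane sole down on the pine board: within 14 mm of its centre line, 5 to 95 mm from the planing board's middle away from the stop, within 0.17 rad of lengthwise, toe to the stop. Glue, tin and jar upright within 15 mm of their starting spots. All released and at rest (x of plane in the frame of planing_board between -0.095 and -0.005 m and y of plane in the frame of planing_board between -0.014 and 0.014 m and z of plane in the frame of planing_board between 0.034 and 0.042 m and angle between the x axis of plane and the x axis of planing_board, either way round below 0.17 rad and x of planing_board in the frame of plane above 0.002 m and angle between plane's own z axis and vertical below 0.06 rad and linear speed of each of plane, glue, tin, jar below 0.02 m/s and distance of each of glue, tin, jar from where it was at the start of the episode below 0.015 m and angle between each of glue, tin, jar's own z axis and vertical below 0.08 rad and angular speed of each of glue, tin, jar below 0.2 rad/s and contact force between each of glue, tin, jar, plane and the fingers below 0.05 N); the robot touches nothing.
It fails at once if a container is tipped (angle between any of glue, tin, jar's own z axis and vertical above 0.5 rad).
It fails at once if the sanding block, tape measure or drill-bit stand is moved by more than 20 mm (distance of any of sanding_block, tape_measure, drill_stand from where it was at the start of the episode above 0.02 m).
It fails at once if the plane is dropped or slammed onto the pine board (faster than 0.55 m/s within 30 mm above it) (linear speed of plane above 0.55 m/s and z of plane in the frame of planing_board below 0.068 m and x of plane in the frame of planing_board between -0.15 and 0.15 m and y of plane in the frame of planing_board between -0.08 and 0.08 m).
It also fails if it takes over 144 s, if anything falls off the work surface, if the arm or the gripper's body presses on something with over 40 N, if the wrist force passes 120 N, or if a joint passes its speed limit or range.

ROBOT

A 6-joint arm with a two-finger parallel gripper is mounted at the origin on the work surface. World frame = base frame: x ahead of the robot, y to its left, z up, the work surface at z = 0. Lengths are in m, angles in degrees, forces in N, time in s.
With the tool pointing down it reaches from about 0.35 to 0.875 m from the base axis. Payload 4.2 kg.
Tool frame: the origin (TCP) lies midway between the tips of the shut fingers; the grasp point (between the pads) lies 19 mm behind it (r.pinch_z is the distance from the TCP to the grasp point, in m); z points along the fingers, y is the line along which they close (so a half turn about z gives the same grasp; the last joint's range is limited). The gripper opens to 87 mm and grips with 3 to 60 N. Pads are 19 mm wide; open, the fingers measure 117 mm over their backs; the gripper's body (75 mm by 190 mm) begins 51 mm behind the grasp point.
Start: joints at [-49.813, 22.042, 0.453, 0, -68.411, -14.817], TCP at [0.268, -0.565, 0.223] pointing down, gripper open.
Joint ranges: [-179.83, 179.83], [-69.29, 118.12], [-61.27, 80.66], [-181.25, 117.63], [-171.15, -9.14], [-177.46, 177.46]. Speed limits (degrees/s): [159.86, 159.86, 180, 180, 180, 180].

INTERFACE

Orientations are given as a 3x3 rotation matrix whose columns are the frame's x, y, z axes.
In Python, from station import r, imaging, models gives the robot as it stands. The module is installed in compiled form; this text tells all that it offers.
- The arm moves only by the tool apply_moves, never from a script. Its argument "moves" is a list of rows, each a list of 2 entries, a list of its own where there are three numbers: the shift along the tool's x, y, z in m, then the turn about the tool's z in degrees. A call has 1 to 5 rows; each row shifts and turns the commanded pose from where the row before left it, along the tool's axes as they then stand; what a row does not reach is not made up. A row lasts 1/12 s, in which the tool goes at most 41.7 mm and 7.16 degrees, less where a joint would pass 70% of its speed; a pose out of reach is approached as far as the arm can. A call is refused whole if a number of a shift passes 0.0417 or a number of a turn 7.16, either way. A call with a gripper value outside its range is refused whole. "hand" is the finger opening in m, from 0 to 0.087, set as the call begins (left out, the last holds). The fingers move at their own pace and stop on an object; the grip force is fixed at half the most. Time passes only in rows, so rows that do not move let the fingers close. It gives the time, the measured TCP pose, the force, the opening and the grip force at its end, in the units of the state.
- r.sense(): the state, without advancing time (a new reading comes with each control period).
- imaging.capture(name): name is "scene" or "top" or "wrist"; returns a dict with "frame" (420x560x3 uint8, blue, green, red), "intrinsics" (3x3 intrinsics, pixels), "eye" and "orientation" of the camera in the world. Camera axes: x right, y down, z forward; pixel columns grow to the right and rows downward; lengths in m; the calibration is good to about 2 mm. A picture is of the moment at which its call begins. There is no depth.
- r.finish_job(): hands the job in; it is judged then, once.
Trained networks look in a picture, given as the dict that the camera call returned (one of the last four; its "shot" number tells which), for a name from the list of things; names that differ only in an ending like _2 or _b are one class to them, and where a whole thing is asked for, a point or a joint stands for the part that bears it (a point fixed in the world has none). Each returns a list of dicts, best first, with "confidence" (0 to 1); they miss things now and then, are a little off and sometimes report something else, mostly with a low value. They report only what shows in the picture. A call takes as long as a camera call.
- models.cut_out(picture, target): "region" (420x560 bool, what is visible of it) and "extent" ([left, top, width, height] as shares, 0 to 1, of the picture: columns of its width, rows of its height, round what is visible of it).
- models.place_of(picture, target): "at" ([column, row] as shares, 0 to 1, of the picture: columns of its width, rows of its height: a listed point, or the origin of a listed thing).
The state is a dict: "time_s": time; "joints": joint angles; "joint_velocities": joint speeds; "effort": joint torques, N m; "tcp_pos": TCP position; "ee_rot": TCP orientation; "wrist_force": force on the tool from outside, world axes, zero at the start; "moment": the same for the moment, N m; "gripper_width": opening from 0.0 (shut) to 1.0 (fully open); "gripper_force": force on a finger pad.
Only numpy, scipy, OpenCV 4.12 (cv2) and the standard library are available. Lean on these libraries where they do the work, as an engineer would, in place of code of your own. Each camera call takes 0.05 s, during which the arm holds its last target. There are 200 camera calls.

## Working session

There is one attempt and no reset: what is moved stays moved. The work goes in short steps, Python scripts to look and compute and a tool call to move; the robot and the scene stay as the last step left them, time stands still between calls to the robot, and variables do not carry over. Pictures are saved under pics/ and viewed, at most 14 in all, crops included, and the job is handed in when it is done.

Besides the shell and the picture viewer there is one more tool, called after "Emit:" in YAML: its name, and indented under it one key for each argument. apply_moves: Moves the arm, as the interface text tells. Its arguments: {"type":"object","properties":{"moves":{"type":"array"},"hand":{"type":"number"}},"required":["moves"]}

```bash
mkdir -p pics
cat > h.py <<'E'
import numpy as np, cv2
from station import r, imaging, models
def pix(p,X):
    R=np.array(p["orientation"]);c=R.T@(np.array(X,float)-np.array(p["eye"]));u=np.array(p["intrinsics"])@c
    return u[:2]/u[2]
def ray(p,uv):
    d=np.array(p["orientation"])@np.linalg.inv(p["intrinsics"])@np.array([uv[0],uv[1],1.]);return np.array(p["eye"]),d/np.linalg.norm(d)
def atz(p,uv,z):
    e,d=ray(p,uv);return e+d*(z-e[2])/d[2]
def tri(obs):
    A=np.zeros((3,3));b=np.zeros(3)
    for p,uv in obs:
        e,d=ray(p,uv);P=np.eye(3)-np.outer(d,d);A+=P;b+=P@e
    return np.linalg.solve(A,b)
def at(p,n):
    o=models.place_of(p,n)
    return (np.array(o[0]["at"])*[560,420],round(o[0]["confidence"],2)) if o else (None,0)
names=["glue","tin","jar","plane","tool_tray","side_tray","planing_board","sanding_block","tape_measure","drill_stand"]
E
python3 - <<'E'
from h import *
np.set_printoptions(precision=3,suppress=True)
ps={n:imaging.capture(n) for n in("scene","top")}
for k,p in ps.items(): cv2.imwrite(f"pics/{k}0.png",p["frame"]); print(k,p["eye"])
for n in names:
    a,ca=at(ps["scene"],n);b,cb=at(ps["top"],n)
    print(n,a,ca,b,cb, tri([(ps["scene"],a),(ps["top"],b)]) if ca and cb else None, atz(ps["top"],b,0.009) if cb else None)
print(r.sense()); print(r.pinch_z)
E
```

```text
scene [ 1.001 -0.601  0.61 ]
top [0.443 0.012 0.84 ]
glue [255.192 261.492] 0.6 [332.696 176.61 ] 0.89 [ 0.59  -0.111  0.007] [ 0.589 -0.111  0.009]
tin [277.984 243.81 ] 0.61 [298.704 170.814] 0.92 [ 0.601 -0.042  0.011] [ 0.601 -0.042  0.009]
jar [296.184 223.482] 0.81 [257.88  173.796] 0.83 [0.595 0.041 0.011] [0.595 0.041 0.009]
plane None 0 [303.688 137.298] 0.75 None [ 0.671 -0.053  0.009]
tool_tray [284.872 252.294] 0.85 [291.2   161.112] 0.83 [ 0.62  -0.032 -0.009] [ 0.621 -0.027  0.009]
side_tray [152.824 302.694] 0.87 [429.072 223.02 ] 0.59 [ 0.495 -0.306  0.003] [ 0.494 -0.304  0.009]
planing_board [319.984 163.8  ] 0.83 [117.824 224.28 ] 0.68 [0.494 0.323 0.003] [0.493 0.32  0.009]
sanding_block [335.104 234.402] 0.59 [247.576 130.914] 0.75 [0.685 0.063 0.006] [0.684 0.062 0.009]
tape_measure [228.984 195.594] 0.64 [248.92 283.5 ] 0.73 [ 0.374  0.059 -0.004] [0.375 0.058 0.009]
drill_stand [180.992 227.094] 0.64 [259.784 173.208] 0.71 [ 0.513 -0.068  0.091] [0.596 0.037 0.009]
{'time_s': 1.1, 'joints': array([-49.813,  22.041,   0.452,  -0.   , -68.412, -14.818]), 'joint_velocities': array([ 0.006, -0.001,  0.032,  0.112, -0.107,  0.037]), 'effort': array([  0.001, -39.048,  18.762,   4.224,   0.015,  -0.   ]), 'tcp_pos': array([ 0.268, -0.565,  0.223]), 'ee_rot': array([[-0.904, -0.428, -0.   ],
       [-0.428,  0.904,  0.   ],
       [ 0.   ,  0.   , -1.   ]]), 'wrist_force': array([0.754, 0.648, 0.292]), 'moment': array([0.033, 0.016, 0.001]), 'gripper_force': 0.0, 'gripper_width': 1.0017713045266425}
0.0187
```

View pics/scene0.png

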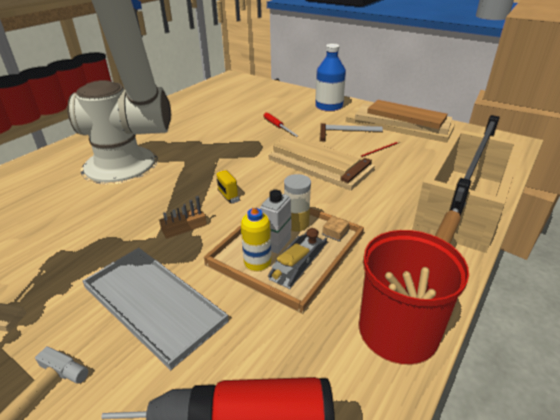

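View pics/top0.png

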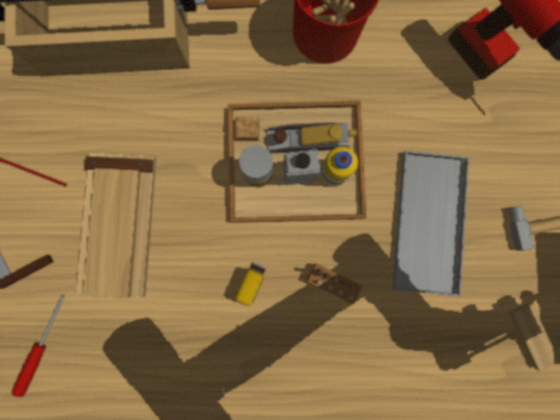

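The scene shows glue (255,240), tin (276,225) and jar (297,205) in front of the plane (297,258). In the top view the side tray is on the right (430,223), the board on the left (117,225) with its stop at the top, and the drill stand at (333,282), so the network's drill-stand hit is wrong.

Run:
```python
from h import *
np.set_printoptions(precision=3,suppress=True)
p=imaging.capture("top")
def rect(n,z):
    o=models.cut_out(p,n)
    if not o: print(n,None);return
    v,u=np.nonzero(o[0]["region"]);P=np.array([atz(p,(a,b),z)[:2] for a,b in zip(u,v)]).astype(np.float32)
    print(n,round(o[0]["confidence"],2),cv2.minAreaRect(P*1000))
for n,z in[("side_tray",.02),("tool_tray",.025),("planing_board",.018),("plane",.04),("tape_measure",.059),("drill_stand",.032)]: rect(n,z)
for n,uv in dict(boardTL=(87,155),boardTR=(155,158),bBR=(147,297),bBL=(77,294)).items(): print(n,atz(p,uv,.018))
for uv in[(335,282)]: print(atz(p,uv,.03))
```

```text
side_tray 0.67 ((496.31884765625, -305.0030517578125), (138.49691772460938, 283.0518493652344), 84.28868103027344)
tool_tray 0.76 ((619.3673706054688, -36.4512939453125), (243.52137756347656, 270.7751770019531), 1.9287681579589844)
planing_board 0.73 ((669.92578125, -68.8261489868164), (58.36199188232422, 179.7028045654297), 3.0661520957946777)
plane 0.77 ((664.0958251953125, -66.82821655273438), (57.770626068115234, 175.39576721191406), 2.913112163543701)
tape_measure 0.97 ((379.70013427734375, 52.44091796875), (32.79586410522461, 79.68508911132812), 67.39122772216797)
drill_stand 0.73 ((378.3721618652344, -107.35486602783203), (103.98695373535156, 40.66438293457031), 64.01303100585938)
boardTL [0.632 0.383 0.018]
boardTR [0.626 0.247 0.018]
bBR [0.351 0.256 0.018]
bBL [0.357 0.391 0.018]
[ 0.379 -0.109  0.03 ]
```

Emit:
apply_moves:
  moves:
    - [[0, 0, -0.008], -6.66]
    - [[0, 0, -0.008], -6.66]
    - [[0, 0, -0.008], -6.66]
    - [[0, 0, -0.008], -6.66]
    - [[0, 0, -0.008], -6.66]
  hand: 0.087

```text
time_s: 1.87
tcp_pos: [0.2678, -0.5647, 0.2629]
ee_rot: [[-0.515, -0.857, -0.0], [-0.857, 0.515, 0.0], [-0.0, 0.0, -1.0]]
wrist_force: [-0.6, -0.2, 0.4]
gripper_width: 1.006
gripper_force: 0.0
```

Emit:
apply_moves:
  moves:
    - [[0, 0, -0.008], -6.66]
    - [[0, 0, -0.008], -6.66]
    - [[0, 0, -0.008], -6.66]
    - [[0, 0, -0.008], -6.66]
    - [[0, 0, -0.008], -6.66]

```text
time_s: 2.28
tcp_pos: [0.2678, -0.5646, 0.303]
ee_rot: [[0.04, -0.999, -0.0], [-0.999, -0.04, 0.0], [-0.0, 0.0, -1.0]]
wrist_force: [0.3, -0.8, 0.3]
gripper_width: 0.999
gripper_force: 0.0
```

Emit:
apply_moves:
  moves:
    - [[-0.0257, -0.0174, 0], 0]
    - [[-0.0257, -0.0174, 0], 0]
    - [[-0.0257, -0.0174, 0], 0]
    - [[-0.0257, -0.0174, 0], 0]
    - [[-0.0257, -0.0174, 0], 0]

```text
time_s: 2.7
tcp_pos: [0.3508, -0.432, 0.3026]
ee_rot: [[0.034, -0.999, 0.0], [-0.999, -0.034, -0.0], [0.0, -0.0, -1.0]]
wrist_force: [0.1, 0.2, -0.4]
gripper_width: 1.001
gripper_force: 0.0
```

Emit:
apply_moves:
  moves:
    - [[-0.0257, -0.0174, 0], 0]
    - [[-0.0257, -0.0174, 0], 0]
    - [[-0.0257, -0.0174, 0], 0]
    - [[-0.0257, -0.0174, 0], 0]
    - [[-0.0257, -0.0174, 0], 0]

```text
time_s: 3.12
tcp_pos: [0.4334, -0.3005, 0.3028]
ee_rot: [[0.034, -0.999, 0.0], [-0.999, -0.034, -0.0], [0.0, -0.0, -1.0]]
wrist_force: [0.3, -0.5, 0.3]
gripper_width: 1.004
gripper_force: 0.0
```

Emit:
apply_moves:
  moves:
    - [[-0.0257, -0.0174, 0], 0]
    - [[-0.0257, -0.0174, 0], 0]
    - [[-0.0257, -0.0174, 0], 0]
    - [[-0.0257, -0.0174, 0], 0]
    - [[-0.0257, -0.0174, 0], 0]

```text
time_s: 3.53
tcp_pos: [0.5159, -0.169, 0.3028]
ee_rot: [[0.035, -0.999, 0.001], [-0.999, -0.035, -0.0], [0.0, -0.001, -1.0]]
wrist_force: [0.2, -0.1, 0.2]
gripper_width: 0.998
gripper_force: 0.0
```

```bash
cat >> h.py <<'E'
np.set_printoptions(precision=4,suppress=True)
def go(X):
    s=r.sense();R=np.array(s["ee_rot"]);print("tcp",s["tcp_pos"],"yaw_y",np.degrees(np.arctan2(R[1,1],R[0,1])),"j",s["joints"],"t",s["time_s"])
    for x in np.atleast_2d(X): print(x,"-> tool",R.T@(x-s["tcp_pos"]))
def look(fn,ns,zs={}):
    p=imaging.capture("wrist")
    if fn: cv2.imwrite(f"pics/{fn}.png",p["frame"])
    print("eye",p["eye"])
    o={}
    for n in ns:
        a,c=at(p,n)
        if c: o[n]=a; print(n,a,c,atz(p,a,zs.get(n,.009)))
    return p,o
E
python3 - <<'E'
from h import *
p,o=look("w1",["glue","tin","jar","plane","tool_tray"])
go([.597,-.04,.3])
E
```

```text
eye [ 0.5199 -0.2519  0.4646]
glue [215.488 214.788] 0.83 [ 0.5998 -0.109   0.009 ]
tin [216.888 258.3  ] 0.62 [ 0.5991 -0.0417  0.009 ]
jar [219.016 307.692] 0.93 [0.5974 0.0419 0.009 ]
plane [167.72 250.11] 0.61 [ 0.6709 -0.0524  0.009 ]
tcp [ 0.515  -0.1709  0.3026] yaw_y -178.06112721655586 j [ -1.2278  11.2522  -3.2458   0.0091 -75.5129   3.1644] t 3.8333
[ 0.597 -0.04   0.3  ] -> tool [-0.1281 -0.0864  0.0026]
```

View pics/w1.png

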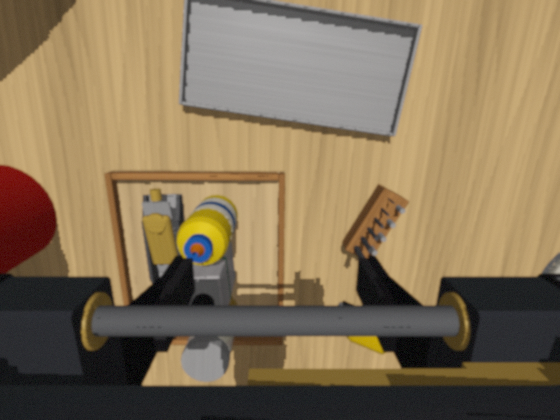

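The wrist view shows the nozzle at (198,248), tin cap at (205,300) and jar lid at (206,358). The drill stand is at (377,225) and the steel tray is at the top, with corners (182,104) and (393,134).

Run:
```python
from h import *
w=imaging.capture("wrist");t=imaging.capture("top")
for n,a,b,z in[("glue",(198,248),(343,159),.151),("tin",(205,300),(303,160),.144),("jar",(206,358),(256,160),.129)]:
    print(n,tri([(w,a),(t,b)]),atz(w,a,z),atz(t,b,z))
for uv in[(186,0),(418,25),(393,134),(182,104)]: print(atz(w,uv,.02))
for uv in[(108,173),(284,173)]: print(atz(w,uv,.025))
for n in["tin","glue","jar","plane"]:
    o=models.cut_out(t,n)
    if o: 
        v,u=np.nonzero(o[0]["region"]);print(n,o[0]["confidence"],u.min(),u.max(),v.min(),v.max(),cv2.minAreaRect(np.stack([u,v],1).astype(np.float32)))
f=t["frame"][90:230,215:375];cv2.imwrite("pics/t2.png",cv2.resize(f,None,fx=5,fy=4.2,interpolation=cv2.INTER_CUBIC)[:600,:800])
```

```text
glue [ 0.5978 -0.1113  0.1305] [ 0.5921 -0.1201  0.151 ] [ 0.5942 -0.1078  0.151 ]
tin [ 0.5961 -0.0422  0.1216] [ 0.5884 -0.0564  0.144 ] [ 0.5941 -0.0406  0.144 ]
jar [0.5971 0.0405 0.12  ] [0.5928 0.0324 0.129 ] [0.5973 0.0402 0.129 ]
[ 0.6253 -0.3725  0.02  ]
[ 0.3542 -0.3558  0.02  ]
[ 0.3664 -0.2308  0.02  ]
[ 0.6357 -0.2586  0.02  ]
[ 0.736  -0.1692  0.025 ]
[ 0.5046 -0.1767  0.025 ]
tin 0.28 396 463 187 295 ((429.5, 241.0), (108.0, 67.0), 90.0)
```

View pics/t2.png

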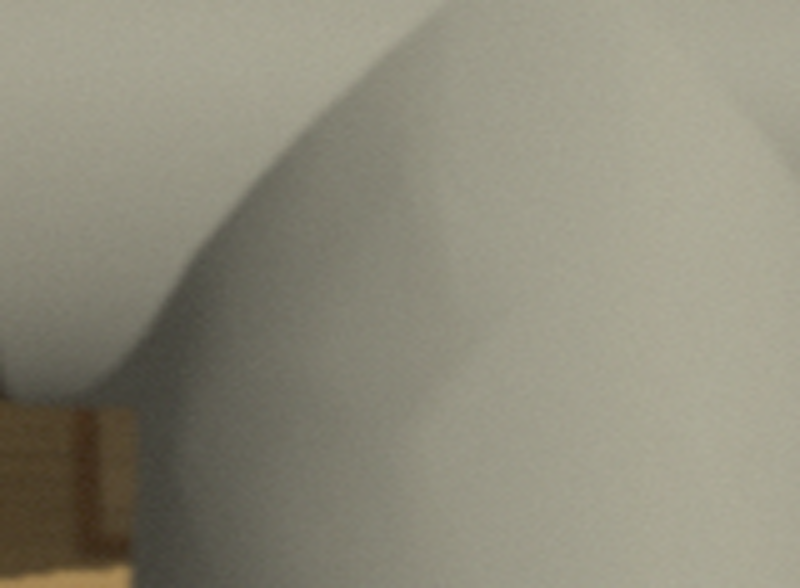

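Emit:
apply_moves:
  moves:
    - [[-0.0146, -0.0205, 0.02], 0]
    - [[-0.0146, -0.0205, 0.02], 0]
    - [[-0.0146, -0.0205, 0.02], 0]
    - [[-0.0146, -0.0205, 0.02], 0]
    - [[0, 0, 0.02], 0]

```text
time_s: 4.55
tcp_pos: [0.5983, -0.1075, 0.201]
ee_rot: [[0.037, -0.999, 0.002], [-0.999, -0.037, -0.0], [0.0, -0.002, -1.0]]
wrist_force: [0.8, 0.1, -0.5]
gripper_width: 1.0
gripper_force: 0.0
```

Run:
```python
from h import *
p,o=look("w2",["glue","tin","jar"])
go([.595,-.11,.088])
```

```text
eye [ 0.6022 -0.1904  0.3629]
glue [275.52  188.706] 0.55 [ 0.5995 -0.111   0.009 ]
tin [274.12  250.782] 0.81 [ 0.5985 -0.0387  0.009 ]
tcp [ 0.5952 -0.1098  0.2029] yaw_y -178.03995705082096 j [  4.8742  20.946   -4.1577   0.0457 -64.9335  -2.9335] t 4.75
[ 0.595 -0.11   0.088] -> tool [0.0001 0.0002 0.1149]
```

View pics/w2.png

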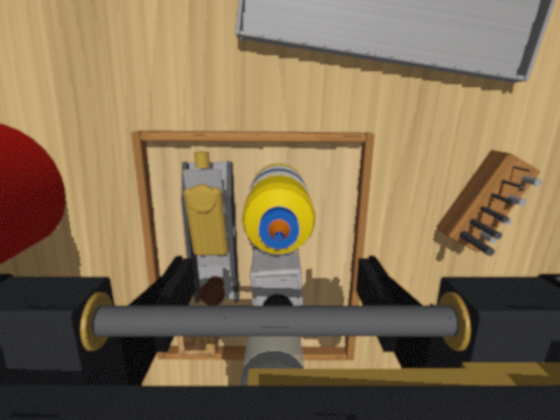

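The glue is centred between the fingers, with the nozzle at (280,230) and the fingertips near (190,300) and (375,300). I'm descending and gripping.

Emit:
apply_moves:
  moves:
    - [[0, -0.002, 0.023], 0]
    - [[0, 0, 0.023], 0]
    - [[0, 0, 0.023], 0]
    - [[0, 0, 0.023], 0]
    - [[0, 0, 0.023], 0]

```text
time_s: 5.17
tcp_pos: [0.5985, -0.11, 0.0895]
ee_rot: [[0.034, -0.999, 0.005], [-0.999, -0.034, -0.0], [0.0, -0.005, -1.0]]
wrist_force: [0.8, -0.2, -0.1]
gripper_width: 1.002
gripper_force: 0.0
```

Emit:
apply_moves:
  moves:
    - [[0, 0, 0], 0]
    - [[0, 0, 0], 0]
    - [[0, 0, 0], 0]
    - [[0, 0, 0], 0]

```text
time_s: 5.5
tcp_pos: [0.599, -0.1095, 0.0903]
ee_rot: [[0.035, -0.999, 0.005], [-0.999, -0.035, -0.0], [0.0, -0.005, -1.0]]
wrist_force: [0.2, 0.2, -0.0]
gripper_width: 0.997
gripper_force: 0.0
```

Emit:
apply_moves:
  moves:
    - [[0, 0, 0], 0]
    - [[0, 0, 0], 0]
    - [[0, 0, 0], 0]
    - [[0, 0, 0], 0]
    - [[0, 0, 0], 0]
  hand: 0.03

```text
time_s: 5.92
tcp_pos: [0.5974, -0.1092, 0.0877]
ee_rot: [[0.034, -0.999, 0.0], [-0.999, -0.034, -0.0], [0.0, -0.0, -1.0]]
wrist_force: [0.2, -0.7, -0.3]
gripper_width: 0.705
gripper_force: 0.0
```

Emit:
apply_moves:
  moves:
    - [[0, 0, 0], 0]
    - [[0, 0, 0], 0]
    - [[0, 0, 0], 0]
    - [[0, 0, 0], 0]
    - [[0, 0, 0], 0]

```text
time_s: 6.33
tcp_pos: [0.5969, -0.1092, 0.0876]
ee_rot: [[0.034, -0.999, -0.001], [-0.999, -0.034, -0.0], [0.0, 0.001, -1.0]]
wrist_force: [-1.5, -0.6, 2.5]
gripper_width: 0.659
gripper_force: 30.0
```

Run:
```python
from h import *
go([[.595,-.11,.19],[.586,-.314,.19],[.586,-.314,.083]])
```

```text
tcp [ 0.5969 -0.1092  0.0876] yaw_y -178.02817569646365 j [  4.8985  27.4087 -12.0468  -0.0007 -50.6003  -2.9263] t 6.3333
[ 0.595 -0.11   0.19 ] -> tool [ 0.0007  0.0021 -0.1024]
[ 0.586 -0.314  0.19 ] -> tool [ 0.2043  0.0181 -0.1024]
[ 0.586 -0.314  0.083] -> tool [0.2043 0.018  0.0046]
```

Emit:
apply_moves:
  moves:
    - [[0, 0, -0.015], 0]
    - [[0, 0, -0.025], 0]
    - [[0, 0, -0.03], 0]
    - [[0, 0, -0.03], 0]
    - [[0.01, 0.001, 0], 0]

```text
time_s: 6.75
tcp_pos: [0.601, -0.1186, 0.194]
ee_rot: [[0.037, -0.999, 0.014], [-0.999, -0.037, -0.001], [0.002, -0.014, -1.0]]
wrist_force: [1.4, -1.3, -1.0]
gripper_width: 0.661
gripper_force: 30.0
```

Emit:
apply_moves:
  moves:
    - [[0.02, 0.002, 0], 0]
    - [[0.03, 0.003, 0], 0]
    - [[0.03, 0.003, 0], 0]
    - [[0.03, 0.002, 0], 0]
    - [[0.03, 0.002, 0], 0]

```text
time_s: 7.17
tcp_pos: [0.5891, -0.2606, 0.186]
ee_rot: [[0.034, -0.999, -0.001], [-0.999, -0.034, 0.001], [-0.001, 0.001, -1.0]]
wrist_force: [1.0, -0.4, -1.6]
gripper_width: 0.659
gripper_force: 30.0
```

Emit:
apply_moves:
  moves:
    - [[0.03, 0.003, 0], 0]
    - [[0.02, 0.002, 0], 0]
    - [[0.004, 0, 0], 0]
    - [[0, 0, 0], 0]
    - [[0, 0, 0], 0]

```text
time_s: 7.58
tcp_pos: [0.5861, -0.3133, 0.1862]
ee_rot: [[0.034, -0.999, -0.001], [-0.999, -0.034, 0.001], [-0.001, 0.001, -1.0]]
wrist_force: [-0.5, -0.2, -2.3]
gripper_width: 0.659
gripper_force: 30.0
```

Emit:
apply_moves:
  moves:
    - [[0, 0, 0], 0]
    - [[0, 0, 0], 0]
    - [[0, 0, 0], 0]

```text
time_s: 7.83
tcp_pos: [0.5867, -0.3126, 0.1877]
ee_rot: [[0.036, -0.999, 0.0], [-0.999, -0.036, 0.0], [-0.0, -0.0, -1.0]]
wrist_force: [-0.5, 0.4, -3.0]
gripper_width: 0.658
gripper_force: 30.0
```

Run:
```python
from h import *
p,o=look("w3",["side_tray","glue"],{"side_tray":0,"glue":.1})
go([.586,-.314,.0835])
```

```text
eye [ 0.5908 -0.3955  0.3495]
side_tray [359.072 203.112] 0.86 [ 0.4973 -0.3043  0.    ]
glue [275.8   223.902] 0.75 [ 0.5873 -0.3114  0.1   ]
tcp [ 0.5866 -0.313   0.1878] yaw_y -177.9753143714771 j [-14.1798  27.251    3.6961  -0.0078 -66.4237  16.2076] t 7.9833
[ 0.586  -0.314   0.0835] -> tool [0.001  0.0007 0.1043]
```

View pics/w3.png

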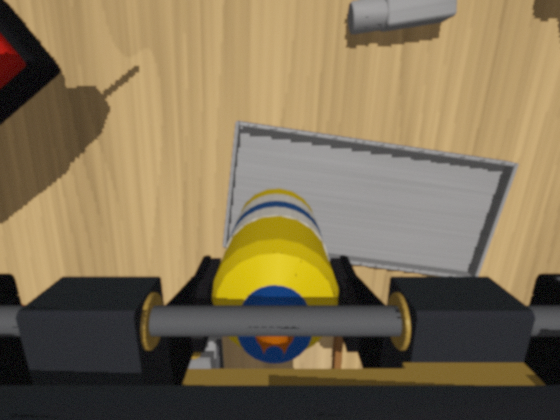

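Glue is held upright over the far end of the steel tray, with tray corners at (238,122), (513,163) and (475,277). I'll lower and release it, then go over the tin.

Emit:
apply_moves:
  moves:
    - [[0, 0, 0.025], 0]
    - [[0, 0, 0.03], 0]
    - [[0, 0, 0.025], 0]
    - [[0, 0, 0.016], 0]
    - [[0, 0, 0.008], 0]

```text
time_s: 8.4
tcp_pos: [0.5841, -0.3132, 0.0822]
ee_rot: [[0.035, -0.999, -0.007], [-0.999, -0.035, 0.001], [-0.001, 0.007, -1.0]]
wrist_force: [-9.5, 5.8, 29.3]
gripper_width: 0.661
gripper_force: 30.0
```

Emit:
apply_moves:
  moves:
    - [[0, 0, 0], 0]
    - [[0, 0, 0], 0]
    - [[0, 0, 0], 0]
    - [[0, 0, 0], 0]
    - [[0, 0, 0], 0]

```text
time_s: 8.82
tcp_pos: [0.5867, -0.3137, 0.0841]
ee_rot: [[0.034, -0.999, 0.001], [-0.999, -0.034, -0.0], [0.0, -0.001, -1.0]]
wrist_force: [-0.7, 0.9, -2.6]
gripper_width: 0.659
gripper_force: 30.0
```

Emit:
apply_moves:
  moves:
    - [[0, 0, 0], 0]
    - [[0, 0, 0], 0]
    - [[0, 0, 0], 0]
    - [[0, 0, 0], 0]
    - [[0, 0, 0], 0]
  hand: 0.076

```text
time_s: 9.23
tcp_pos: [0.5866, -0.3138, 0.084]
ee_rot: [[0.034, -0.999, 0.001], [-0.999, -0.034, -0.0], [0.0, -0.001, -1.0]]
wrist_force: [0.6, -0.1, 1.1]
gripper_width: 0.863
gripper_force: 0.0
```

Emit:
apply_moves:
  moves:
    - [[0, 0, -0.02], 0]
    - [[0, 0, -0.03], 0]
    - [[0, 0, -0.03], 0]
    - [[0, 0, -0.03], 0]
    - [[0, 0, 0], 0]

```text
time_s: 9.65
tcp_pos: [0.5898, -0.3156, 0.2019]
ee_rot: [[0.036, -0.999, 0.013], [-0.999, -0.036, -0.006], [0.007, -0.013, -1.0]]
wrist_force: [1.1, 0.0, 1.4]
gripper_width: 0.877
gripper_force: 0.0
```

Emit:
apply_moves:
  moves:
    - [[-0.03, -0.0023, 0], 0]
    - [[-0.03, -0.0023, 0], 0]
    - [[-0.03, -0.0023, 0], 0]
    - [[-0.03, -0.0023, 0], 0]
    - [[-0.03, -0.0023, 0], 0]

```text
time_s: 10.07
tcp_pos: [0.5926, -0.1622, 0.1937]
ee_rot: [[0.034, -0.999, 0.001], [-0.999, -0.034, -0.0], [0.0, -0.001, -1.0]]
wrist_force: [0.2, 0.5, -0.5]
gripper_width: 0.874
gripper_force: 0.0
```

Emit:
apply_moves:
  moves:
    - [[-0.03, -0.0023, 0], 0]
    - [[-0.03, -0.0023, 0], 0]
    - [[-0.03, -0.0023, 0], 0]
    - [[-0.03, -0.0023, 0], 0]
    - [[-0.0015, 0, 0], 0]

```text
time_s: 10.48
tcp_pos: [0.5981, -0.0376, 0.1938]
ee_rot: [[0.039, -0.999, 0.001], [-0.999, -0.039, 0.001], [-0.001, -0.001, -1.0]]
wrist_force: [0.5, -0.5, 0.0]
gripper_width: 0.87
gripper_force: 0.0
```

Emit:
apply_moves:
  moves:
    - [[0, 0, 0], 0]
    - [[0, 0, 0], 0]
    - [[0, 0, 0], 0]
    - [[0, 0, 0], 0]
    - [[0, 0, 0], 0]

```text
time_s: 10.9
tcp_pos: [0.5977, -0.0427, 0.1935]
ee_rot: [[0.033, -0.999, -0.0], [-0.999, -0.033, -0.0], [0.0, 0.0, -1.0]]
wrist_force: [0.8, 0.2, 0.3]
gripper_width: 0.876
gripper_force: 0.0
```

Run:
```python
from h import *
p,o=look("w4",["tin","plane","jar"])
t=imaging.capture("scene"); a,c=at(t,"glue");cv2.imwrite("pics/s4.png",t["frame"]); print(a,c,atz(t,a,.004))
go([.598,-.041,.09])
```

```text
eye [ 0.6015 -0.1257  0.3553]
tin [276.024 193.998] 0.84 [ 0.5978 -0.0422  0.009 ]
plane [211.176 178.29 ] 0.97 [ 0.6659 -0.0569  0.009 ]
jar [271.376 267.414] 0.75 [0.6003 0.0433 0.009 ]
[180.488 328.482] 0.74 [ 0.583 -0.319  0.004]
tcp [ 0.5977 -0.0419  0.1935] yaw_y -178.05264775619386 j [ 11.4577  20.7683  -5.823   -0.001  -63.412   -9.5099] t 11.2
[ 0.598 -0.041  0.09 ] -> tool [-0.0009 -0.0003  0.1035]
```

View pics/w4.png

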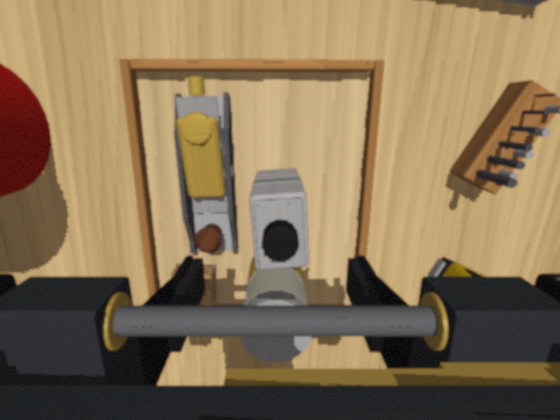

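The tin sits centred between the fingers (cap at (280,240)). The plane runs from its heel at (197,85) to its knob at (208,240). I'm gripping the tin.

Emit:
apply_moves:
  moves:
    - [[0, 0, 0.025], 0]
    - [[0, 0, 0.025], 0]
    - [[0, 0, 0.025], 0]
    - [[0, 0, 0.018], 0]
    - [[0, 0, 0.0105], 0]

```text
time_s: 11.62
tcp_pos: [0.5963, -0.0418, 0.0875]
ee_rot: [[0.034, -0.999, -0.004], [-0.999, -0.034, -0.0], [0.0, 0.004, -1.0]]
wrist_force: [0.7, -0.6, -0.9]
gripper_width: 0.877
gripper_force: 0.0
```

Emit:
apply_moves:
  moves:
    - [[0, 0, 0], 0]
    - [[0, 0, 0], 0]
    - [[0, 0, 0], 0]
    - [[0, 0, 0], 0]
    - [[0, 0, 0], 0]

```text
time_s: 12.03
tcp_pos: [0.5985, -0.0415, 0.0914]
ee_rot: [[0.034, -0.999, 0.003], [-0.999, -0.034, 0.0], [-0.0, -0.003, -1.0]]
wrist_force: [-0.1, -0.9, -0.5]
gripper_width: 0.871
gripper_force: 0.0
```

Emit:
apply_moves:
  moves:
    - [[0, 0, 0], 0]
    - [[0, 0, 0], 0]
    - [[0, 0, 0], 0]
    - [[0, 0, 0], 0]
    - [[0, 0, 0], 0]
  hand: 0.02

```text
time_s: 12.45
tcp_pos: [0.5977, -0.0417, 0.0901]
ee_rot: [[0.034, -0.999, -0.0], [-0.999, -0.034, -0.0], [0.0, 0.0, -1.0]]
wrist_force: [1.1, 0.5, -0.6]
gripper_width: 0.576
gripper_force: 0.0
```

Emit:
apply_moves:
  moves:
    - [[0, 0, 0], 0]
    - [[0, 0, 0], 0]
    - [[0, 0, 0], 0]
    - [[0, 0, 0], 0]
    - [[0, 0, 0], 0]

```text
time_s: 12.87
tcp_pos: [0.5973, -0.0417, 0.0899]
ee_rot: [[0.034, -0.999, -0.001], [-0.999, -0.034, -0.0], [0.0, 0.001, -1.0]]
wrist_force: [-1.2, 0.3, 1.3]
gripper_width: 0.49
gripper_force: 29.1
```

Run:
```python
from h import *
go([[.496,-.305,.19]])
```

```text
tcp [ 0.5973 -0.0417  0.0899] yaw_y -178.03693314446704 j [ 11.4801  26.5813 -13.1073  -0.0055 -50.3628  -9.5135] t 12.8667
[ 0.496 -0.305  0.19 ] -> tool [ 0.2597  0.1104 -0.0999]
```

Tin is held at a width of 42.6 mm, at TCP (.5973,-.0417,.0899).

Emit:
apply_moves:
  moves:
    - [[0, 0, -0.015], 0]
    - [[0, 0, -0.025], 0]
    - [[0, 0, -0.03], 0]
    - [[0, 0, -0.02], 0]
    - [[0, 0, -0.01], 0]

```text
time_s: 13.28
tcp_pos: [0.5992, -0.0414, 0.1928]
ee_rot: [[0.035, -0.999, 0.005], [-0.999, -0.035, 0.001], [-0.0, -0.005, -1.0]]
wrist_force: [-0.1, -0.7, -2.6]
gripper_width: 0.489
gripper_force: 29.1
```

Emit:
apply_moves:
  moves:
    - [[0.015, 0.0184, 0], 0]
    - [[0.02, 0.0184, 0], 0]
    - [[0.02, 0.0184, 0], 0]
    - [[0.02, 0.0184, 0], 0]
    - [[0.02, 0.0184, 0], 0]

```text
time_s: 13.7
tcp_pos: [0.5073, -0.1402, 0.1886]
ee_rot: [[0.034, -0.999, -0.002], [-0.999, -0.034, 0.001], [-0.001, 0.002, -1.0]]
wrist_force: [1.1, -0.7, -2.9]
gripper_width: 0.488
gripper_force: 29.1
```

Emit:
apply_moves:
  moves:
    - [[0.03, 0.0184, 0], 0]
    - [[0.03, 0, 0], 0]
    - [[0.03, 0, 0], 0]
    - [[0.03, 0, 0], 0]
    - [[0.025, 0, 0], 0]

```text
time_s: 14.12
tcp_pos: [0.4948, -0.2868, 0.1886]
ee_rot: [[0.033, -0.999, -0.002], [-0.999, -0.033, 0.001], [-0.001, 0.002, -1.0]]
wrist_force: [0.2, 1.0, -3.2]
gripper_width: 0.493
gripper_force: 29.1
```

Emit:
apply_moves:
  moves:
    - [[0.015, 0, 0], 0]
    - [[0.0047, 0, 0], 0]
    - [[0, 0, 0], 0]
    - [[0, 0, 0], 0]
    - [[0, 0, 0], 0]

```text
time_s: 14.53
tcp_pos: [0.4961, -0.3039, 0.1895]
ee_rot: [[0.035, -0.999, -0.001], [-0.999, -0.035, 0.001], [-0.001, 0.001, -1.0]]
wrist_force: [0.9, -0.2, -2.9]
gripper_width: 0.487
gripper_force: 29.1
```

Emit:
apply_moves:
  moves:
    - [[0, 0, 0.02], 0]
    - [[0, 0, 0.025], 0]
    - [[0, 0, 0.025], 0]
    - [[0, 0, 0.015], 0]
    - [[0, 0, 0.008], 0]

```text
time_s: 14.95
tcp_pos: [0.495, -0.3032, 0.0947]
ee_rot: [[0.036, -0.999, -0.004], [-0.999, -0.036, 0.002], [-0.002, 0.004, -1.0]]
wrist_force: [0.8, -0.4, -2.7]
gripper_width: 0.491
gripper_force: 29.1
```

Emit:
apply_moves:
  moves:
    - [[0, 0, 0.004], 0]
    - [[0, 0, 0.003], 0]
    - [[0, 0, 0.003], 0]
    - [[0, 0, 0], 0]
    - [[0, 0, 0], 0]

```text
time_s: 15.37
tcp_pos: [0.4968, -0.3051, 0.0879]
ee_rot: [[0.035, -0.999, 0.001], [-0.999, -0.035, -0.001], [0.001, -0.001, -1.0]]
wrist_force: [0.9, 0.4, -2.4]
gripper_width: 0.487
gripper_force: 29.1
```

Emit:
apply_moves:
  moves:
    - [[0, 0, 0], 0]
    - [[0, 0, 0], 0]
    - [[0, 0, 0], 0]
    - [[0, 0, 0], 0]

```text
time_s: 15.7
tcp_pos: [0.4964, -0.3051, 0.0874]
ee_rot: [[0.034, -0.999, 0.001], [-0.999, -0.034, -0.0], [0.0, -0.001, -1.0]]
wrist_force: [0.1, 0.9, -2.7]
gripper_width: 0.49
gripper_force: 29.1
```

Run:
```python
from h import *
go([[.595,.042,.19],[.496,-.305,.085]])
print(r.sense()["wrist_force"])
```

```text
tcp [ 0.4964 -0.3051  0.0874] yaw_y -178.03417494399648 j [-15.654   25.3851 -15.6896   0.0014 -48.8898  17.6189] t 15.7
[0.595 0.042 0.19 ] -> tool [-0.3435 -0.1105 -0.1026]
[ 0.496 -0.305  0.085] -> tool [-0.0001  0.0004  0.0024]
[ 0.1009  0.9065 -2.7333]
```

Emit:
apply_moves:
  moves:
    - [[0, 0, 0.001], 0]
    - [[0, 0, 0.001], 0]
    - [[0, 0, 0], 0]
    - [[0, 0, 0], 0]
    - [[0, 0, 0], 0]

```text
time_s: 16.12
tcp_pos: [0.4963, -0.305, 0.085]
ee_rot: [[0.034, -0.999, -0.0], [-0.999, -0.034, 0.0], [-0.0, 0.0, -1.0]]
wrist_force: [0.5, -0.0, -4.4]
gripper_width: 0.487
gripper_force: 29.1
```

Emit:
apply_moves:
  moves:
    - [[0, 0, 0], 0]
    - [[0, 0, 0], 0]
    - [[0, 0, 0], 0]
    - [[0, 0, 0], 0]
    - [[0, 0, 0], 0]
  hand: 0.07

```text
time_s: 16.53
tcp_pos: [0.4967, -0.3051, 0.0855]
ee_rot: [[0.034, -0.999, 0.001], [-0.999, -0.034, -0.0], [0.0, -0.001, -1.0]]
wrist_force: [-0.6, 0.2, -0.4]
gripper_width: 0.764
gripper_force: 0.0
```

Emit:
apply_moves:
  moves:
    - [[0, 0, -0.015], 0]
    - [[0, 0, -0.03], 0]
    - [[0, 0, -0.03], 0]
    - [[0, 0, -0.02], 0]
    - [[0, 0, -0.01], 0]

```text
time_s: 16.95
tcp_pos: [0.4978, -0.3057, 0.1938]
ee_rot: [[0.035, -0.999, 0.006], [-0.999, -0.035, -0.003], [0.003, -0.006, -1.0]]
wrist_force: [0.6, 0.4, 0.5]
gripper_width: 0.804
gripper_force: 0.0
```

Emit:
apply_moves:
  moves:
    - [[-0.03, -0.0094, 0], 0]
    - [[-0.03, -0.0094, 0], 0]
    - [[-0.03, -0.0094, 0], 0]
    - [[-0.03, -0.0094, 0], 0]
    - [[-0.03, -0.0094, 0], 0]
  hand: 0.08

```text
time_s: 17.37
tcp_pos: [0.5378, -0.152, 0.1894]
ee_rot: [[0.034, -0.999, -0.001], [-0.999, -0.034, 0.0], [-0.0, 0.001, -1.0]]
wrist_force: [0.1, 0.7, -0.0]
gripper_width: 0.913
gripper_force: 0.0
```

Emit:
apply_moves:
  moves:
    - [[-0.03, -0.0094, 0], 0]
    - [[-0.03, -0.0094, 0], 0]
    - [[-0.03, -0.0094, 0], 0]
    - [[-0.03, -0.0094, 0], 0]
    - [[-0.03, -0.0094, 0], 0]

```text
time_s: 17.78
tcp_pos: [0.5796, -0.0004, 0.1893]
ee_rot: [[0.034, -0.999, -0.001], [-0.999, -0.034, -0.0], [-0.0, 0.001, -1.0]]
wrist_force: [0.1, 0.5, 0.3]
gripper_width: 0.917
gripper_force: 0.0
```

Emit:
apply_moves:
  moves:
    - [[-0.03, -0.0094, 0], 0]
    - [[-0.0135, -0.0094, 0], 0]
    - [[0, 0, 0], 0]
    - [[0, 0, 0], 0]
    - [[0, 0, 0], 0]

```text
time_s: 18.2
tcp_pos: [0.5967, 0.0415, 0.1894]
ee_rot: [[0.034, -0.999, -0.002], [-0.999, -0.034, -0.0], [0.0, 0.002, -1.0]]
wrist_force: [-0.5, 0.2, 0.8]
gripper_width: 0.921
gripper_force: 0.0
```

Emit:
apply_moves:
  moves:
    - [[0, 0, 0], 0]
    - [[0, 0, 0], 0]
    - [[0, 0, 0], 0]
    - [[0, 0, 0], 0]

```text
time_s: 18.53
tcp_pos: [0.5971, 0.0415, 0.1902]
ee_rot: [[0.033, -0.999, 0.0], [-0.999, -0.033, 0.0], [-0.0, -0.0, -1.0]]
wrist_force: [-1.2, 0.8, 0.4]
gripper_width: 0.919
gripper_force: 0.0
```

Run:
```python
from h import *
p,o=look("w5",["jar","plane","planing_board"])
t=imaging.capture("scene"); cv2.imwrite("pics/s5.png",t["frame"])
for n in("glue","tin"): a,c=at(t,n);print(n,a,c,atz(t,a,.004))
go([.598,.042,.09])
```

```text
eye [ 0.601  -0.0415  0.352 ]
jar [273.784 192.612] 0.76 [0.5997 0.0398 0.009 ]
plane [204.288  91.014] 0.73 [ 0.6693 -0.0576  0.009 ]Traceback (most recent call last):
  File "<stdin>", line 4, in <module>
  File "h.py", line 9, in atz
    e,d=ray(p,uv);return e+d*(z-e[2])/d[2]
        ~~~^^^^^^
  File "h.py", line 7, in ray
    d=np.array(p["orientation"])@np.linalg.inv(p["intrinsics"])@np.array([uv[0],uv[1],1.]);return np.array(p["eye"]),d/np.linalg.norm(d)
                                                                          ~~^^^
TypeError: 'NoneType' object is not subscriptable
```

View pics/s5.png

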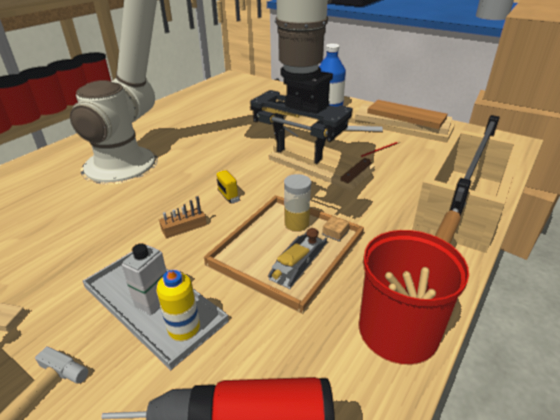

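View pics/w5.png

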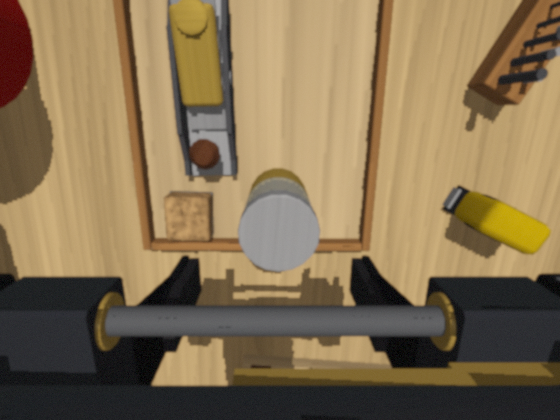

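The scene shows glue and tin standing upright in the steel tray. In the wrist view the jar lid is centred between the fingers at (279,230). I'm gripping the jar.

Emit:
apply_moves:
  moves:
    - [[0, 0, 0.025], 0]
    - [[0, 0, 0.025], 0]
    - [[0, 0, 0.02], 0]
    - [[0, 0, 0.017], 0]
    - [[0, 0, 0.01], 0]

```text
time_s: 19.25
tcp_pos: [0.5961, 0.042, 0.0908]
ee_rot: [[0.034, -0.999, -0.003], [-0.999, -0.034, -0.001], [0.001, 0.003, -1.0]]
wrist_force: [-0.7, 0.0, 0.5]
gripper_width: 0.919
gripper_force: 0.0
```

Emit:
apply_moves:
  moves:
    - [[0, 0, 0], 0]
    - [[0, 0, 0], 0]
    - [[0, 0, 0], 0]
    - [[0, 0, 0], 0]
    - [[0, 0, 0], 0]

```text
time_s: 19.67
tcp_pos: [0.5979, 0.0424, 0.0943]
ee_rot: [[0.035, -0.999, 0.002], [-0.999, -0.035, 0.001], [-0.001, -0.002, -1.0]]
wrist_force: [0.8, 0.5, 0.1]
gripper_width: 0.916
gripper_force: 0.0
```

Emit:
apply_moves:
  moves:
    - [[0, 0, 0], 0]
    - [[0, 0, 0], 0]
    - [[0, 0, 0], 0]
    - [[0, 0, 0], 0]
    - [[0, 0, 0], 0]
  hand: 0.03

```text
time_s: 20.08
tcp_pos: [0.5963, 0.042, 0.093]
ee_rot: [[0.034, -0.999, -0.002], [-0.999, -0.034, -0.001], [0.0, 0.002, -1.0]]
wrist_force: [-2.3, 0.9, 3.3]
gripper_width: 0.663
gripper_force: 29.9
```

Emit:
apply_moves:
  moves:
    - [[0, 0, 0], 0]
    - [[0, 0, 0], 0]
    - [[0, 0, 0], 0]
    - [[0, 0, 0], 0]
    - [[0, 0, 0], 0]

```text
time_s: 20.5
tcp_pos: [0.5964, 0.042, 0.093]
ee_rot: [[0.034, -0.999, -0.002], [-0.999, -0.034, -0.001], [0.0, 0.002, -1.0]]
wrist_force: [-5.0, -0.0, 4.5]
gripper_width: 0.66
gripper_force: 30.0
```

Run:
```python
from h import *
go([[.406,-.2965,.19]])
```

```text
tcp [0.5964 0.042  0.093 ] yaw_y -178.03415435051295 j [ 19.5236  26.3274 -13.0102  -0.0099 -50.7728 -17.5515] t 20.5
[ 0.406  -0.2965  0.19  ] -> tool [ 0.3318  0.2021 -0.0964]
```

Emit:
apply_moves:
  moves:
    - [[0, 0, -0.015], 0]
    - [[0, 0, -0.025], 0]
    - [[0, 0, -0.03], 0]
    - [[0, 0, -0.02], 0]
    - [[0, 0, -0.01], 0]

```text
time_s: 20.92
tcp_pos: [0.5994, 0.0428, 0.1953]
ee_rot: [[0.035, -0.999, 0.006], [-0.999, -0.035, 0.002], [-0.002, -0.007, -1.0]]
wrist_force: [0.4, 0.1, -4.8]
gripper_width: 0.658
gripper_force: 29.9
```

Emit:
apply_moves:
  moves:
    - [[0.01, 0.017, 0], 0]
    - [[0.02, 0.0337, 0], 0]
    - [[0.02, 0.0337, 0], 0]
    - [[0.02, 0.0337, 0], 0]
    - [[0.02, 0.0337, 0], 0]

```text
time_s: 21.33
tcp_pos: [0.4467, -0.0536, 0.1912]
ee_rot: [[0.034, -0.999, -0.002], [-0.999, -0.034, 0.0], [-0.0, 0.002, -1.0]]
wrist_force: [-0.1, -0.3, -4.1]
gripper_width: 0.662
gripper_force: 29.9
```

Emit:
apply_moves:
  moves:
    - [[0.02, 0.0337, 0], 0]
    - [[0.03, 0.0166, 0], 0]
    - [[0.03, 0, 0], 0]
    - [[0.03, 0, 0], 0]
    - [[0.03, 0, 0], 0]

```text
time_s: 21.75
tcp_pos: [0.4027, -0.1957, 0.1922]
ee_rot: [[0.034, -0.999, 0.001], [-0.999, -0.034, 0.001], [-0.001, -0.001, -1.0]]
wrist_force: [0.6, 0.1, -3.4]
gripper_width: 0.664
gripper_force: 29.9
```

Emit:
apply_moves:
  moves:
    - [[0.03, 0, 0], 0]
    - [[0.03, 0, 0], 0]
    - [[0.025, 0, 0], 0]
    - [[0.017, 0, 0], 0]
    - [[0, 0, 0], 0]

```text
time_s: 22.17
tcp_pos: [0.4068, -0.2991, 0.1912]
ee_rot: [[0.031, -1.0, -0.001], [-1.0, -0.031, 0.0], [-0.0, 0.001, -1.0]]
wrist_force: [0.2, -0.2, -3.9]
gripper_width: 0.66
gripper_force: 29.9
```

Emit:
apply_moves:
  moves:
    - [[0, 0, 0], 0]
    - [[0, 0, 0], 0]
    - [[0, 0, 0], 0]
    - [[0, 0, 0], 0]

```text
time_s: 22.5
tcp_pos: [0.4067, -0.2957, 0.1929]
ee_rot: [[0.036, -0.999, 0.0], [-0.999, -0.036, 0.0], [-0.0, -0.0, -1.0]]
wrist_force: [-0.2, -0.3, -4.3]
gripper_width: 0.659
gripper_force: 29.9
```

Run:
```python
from h import *
go([[.406,-.2965,.0885]])
```

```text
tcp [ 0.4067 -0.2957  0.1929] yaw_y -177.9597281821751 j [-17.504   11.6141 -18.962   -0.0174 -59.4263  19.5532] t 22.5
[ 0.406  -0.2965  0.0885] -> tool [0.0008 0.0008 0.1044]
```

Emit:
apply_moves:
  moves:
    - [[0, 0, 0.02], 0]
    - [[0, 0, 0.025], 0]
    - [[0, 0, 0.025], 0]
    - [[0, 0, 0.015], 0]
    - [[0, 0, 0.008], 0]

```text
time_s: 22.92
tcp_pos: [0.4055, -0.2954, 0.0981]
ee_rot: [[0.035, -0.999, -0.003], [-0.999, -0.035, 0.002], [-0.002, 0.003, -1.0]]
wrist_force: [-0.1, 0.0, -3.9]
gripper_width: 0.661
gripper_force: 29.9
```

Emit:
apply_moves:
  moves:
    - [[0, 0, 0.004], 0]
    - [[0, 0, 0.004], 0]
    - [[0, 0, 0.003], 0]
    - [[0, 0, 0], 0]
    - [[0, 0, 0], 0]

```text
time_s: 23.33
tcp_pos: [0.4072, -0.2967, 0.0897]
ee_rot: [[0.035, -0.999, 0.001], [-0.999, -0.035, -0.001], [0.001, -0.001, -1.0]]
wrist_force: [-0.0, 0.6, -3.4]
gripper_width: 0.661
gripper_force: 29.9
```

Emit:
apply_moves:
  moves:
    - [[0, 0, 0], 0]
    - [[0, 0, 0], 0]
    - [[0, 0, 0], 0]
    - [[0, 0, 0], 0]
    - [[0, 0, 0.0005], 0]

```text
time_s: 23.75
tcp_pos: [0.4068, -0.2966, 0.0887]
ee_rot: [[0.034, -0.999, 0.0], [-0.999, -0.034, -0.0], [0.0, -0.0, -1.0]]
wrist_force: [-0.2, 0.1, -4.3]
gripper_width: 0.661
gripper_force: 29.9
```

Emit:
apply_moves:
  moves:
    - [[0, 0, 0], 0]
    - [[0, 0, 0], 0]
    - [[0, 0, 0], 0]
    - [[0, 0, 0], 0]
    - [[0, 0, 0], 0]
  hand: 0.078

```text
time_s: 24.17
tcp_pos: [0.4072, -0.2968, 0.089]
ee_rot: [[0.035, -0.999, 0.001], [-0.999, -0.035, -0.001], [0.001, -0.001, -1.0]]
wrist_force: [0.2, 0.8, 1.0]
gripper_width: 0.883
gripper_force: 0.0
```

Emit:
apply_moves:
  moves:
    - [[0, 0, -0.015], 0]
    - [[0, 0, -0.03], 0]
    - [[0, 0, -0.03], 0]
    - [[0, 0, -0.03], 0]
    - [[0, 0, -0.015], 0]

```text
time_s: 24.58
tcp_pos: [0.4083, -0.2975, 0.2128]
ee_rot: [[0.035, -0.999, 0.006], [-0.999, -0.035, -0.003], [0.004, -0.006, -1.0]]
wrist_force: [1.2, 0.4, 0.3]
gripper_width: 0.897
gripper_force: 0.0
```

Emit:
apply_moves:
  moves:
    - [[-0.023, -0.0268, 0], 0]
    - [[-0.023, -0.0268, 0], 0]
    - [[-0.023, -0.0268, 0], 0]
    - [[-0.023, -0.0268, 0], 0]
    - [[-0.023, -0.0268, 0], 0]

```text
time_s: 25.0
tcp_pos: [0.5377, -0.1758, 0.209]
ee_rot: [[0.034, -0.999, 0.001], [-0.999, -0.034, -0.0], [0.0, -0.001, -1.0]]
wrist_force: [0.5, -0.7, 0.3]
gripper_width: 0.895
gripper_force: 0.0
```

Emit:
apply_moves:
  moves:
    - [[-0.023, -0.0268, 0], 0]
    - [[-0.023, -0.0268, 0], 0]
    - [[-0.023, -0.0268, 0], 0]
    - [[-0.023, -0.0268, 0], 0]
    - [[-0.023, -0.0268, 0], 0]

```text
time_s: 25.42
tcp_pos: [0.6677, -0.0561, 0.2087]
ee_rot: [[0.035, -0.999, 0.0], [-0.999, -0.035, -0.0], [0.0, -0.0, -1.0]]
wrist_force: [0.9, -0.1, 0.0]
gripper_width: 0.897
gripper_force: 0.0
```

Emit:
apply_moves:
  moves:
    - [[0, 0, 0.01], 0]
    - [[0, 0, 0], 0]
    - [[0, 0, 0], 0]
    - [[0, 0, 0], 0]
    - [[0, 0, 0], 0]

```text
time_s: 25.83
tcp_pos: [0.6661, -0.0585, 0.1995]
ee_rot: [[0.033, -0.999, 0.001], [-0.999, -0.033, -0.0], [0.0, -0.001, -1.0]]
wrist_force: [-0.3, -0.4, -0.6]
gripper_width: 0.895
gripper_force: 0.0
```

Emit:
apply_moves:
  moves:
    - [[0, 0, 0], 0]
    - [[0, 0, 0], 0]
    - [[0, 0, 0], 0]
    - [[0, 0, 0], 0]

```text
time_s: 26.17
tcp_pos: [0.6665, -0.0578, 0.1989]
ee_rot: [[0.034, -0.999, 0.0], [-0.999, -0.034, 0.0], [-0.0, -0.0, -1.0]]
wrist_force: [0.5, 0.3, 0.3]
gripper_width: 0.896
gripper_force: 0.0
```

Run:
```python
from h import *
p,o=look("w6",["plane","sanding_block"])
t=imaging.capture("scene"); cv2.imwrite("pics/s6.png",t["frame"])
for n in("glue","tin","jar"):
    a,c=at(t,n)
    if c: print(n,a,c,atz(t,a,.004))
go([.667,-.056,.016])
cv2.imwrite("pics/b6.png",np.hstack([cv2.resize(p["frame"],None,fx=.7,fy=.7),cv2.resize(t["frame"],None,fx=.7,fy=.7)]))
```

```text
eye [ 0.6704 -0.1408  0.3607]
plane [274.512 193.284] 0.84 [ 0.6684 -0.0567  0.009 ]
sanding_block [254.072 292.908] 0.8 [0.6886 0.0647 0.009 ]
glue [185.08  326.004] 0.97 [ 0.5859 -0.3105  0.004 ]
tin [154.784 302.106] 0.68 [ 0.4982 -0.3035  0.004 ]
jar [127.008 281.694] 0.65 [ 0.411 -0.299  0.004]
tcp [ 0.6666 -0.0574  0.1985] yaw_y -178.02404108606285 j [  8.8943  27.245    5.2645   0.0005 -68.0247  -6.9185] t 26.5167
[ 0.667 -0.056  0.016] -> tool [-0.0014 -0.0004  0.1825]
```

View pics/b6.png

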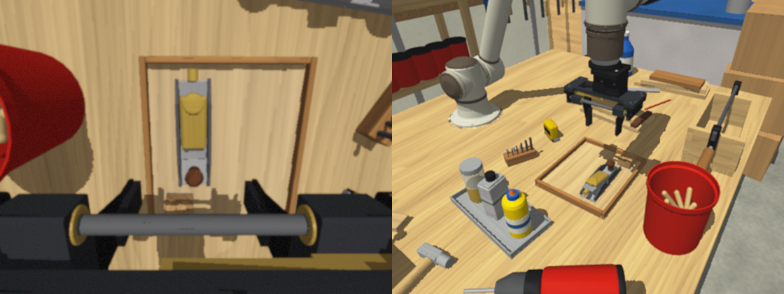

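The wrist view (left half) shows the plane centred between the fingers. The scene view (right half) shows all three containers upright in the steel tray. The bucket at the left edge may be close to the gripper body, so I'll measure it.

Run:
```python
from h import *
w=imaging.capture("wrist");s=imaging.capture("scene");
def redmask(f):
    b,g,rr=[f[...,i].astype(int) for i in range(3)];return (rr>110)&(g<70)&(b<70)
m=redmask(w["frame"])&(np.arange(560)[None,:]<200);v,u=np.nonzero(m);i=u.argmax();print("wrist red right",u[i],v[i])
for z in(0,.05,.1,.15,.2): print(z,atz(w,(u[i],v[i]),z))
f=s["frame"];m=redmask(f);m[:, :350]=0;v,u=np.nonzero(m);print(u.min(),u.max(),v.min(),v.max())
for uv in[(405,345)]: print("base c",atz(s,uv,0))
b=atz(s,(405,342),0)
for z in(.1,.13,.15,.18,.2,.25): print(z,pix(s,[b[0],b[1],z]), atz(s,(415,236),z),atz(s,(415,297),z))
```

```text
wrist red right 120 148
0 [ 0.8328 -0.0979  0.    ]
0.05 [ 0.8103 -0.1038  0.05  ]
0.1 [ 0.7878 -0.1097  0.1   ]
0.15 [ 0.7653 -0.1156  0.15  ]
0.2 [ 0.7428 -0.1215  0.2   ]
359 467 143 363
base c [ 0.9222 -0.1239  0.    ]
0.1 [415.4993 302.6671] [0.8618 0.0394 0.1   ] [ 0.9152 -0.1073  0.1   ]
0.13 [419.0245 289.461 ] [0.87   0.0017 0.13  ] [ 0.9202 -0.1363  0.13  ]
0.15 [421.4843 280.2458] [ 0.8755 -0.0234  0.15  ] [ 0.9236 -0.1557  0.15  ]
0.18 [425.3514 265.7591] [ 0.8837 -0.0611  0.18  ] [ 0.9287 -0.1847  0.18  ]
0.2 [428.0556 255.6283] [ 0.8891 -0.0862  0.2   ] [ 0.932  -0.2041  0.2   ]
0.25 [435.3038 228.4751] [ 0.9028 -0.149   0.25  ] [ 0.9405 -0.2525  0.25  ]
```

Emit:
apply_moves:
  moves:
    - [[0, -0.001, 0.03], 0]
    - [[0, 0, 0.03], 0]
    - [[0, 0, 0.03], 0]
    - [[0, 0, 0.025], 0]
    - [[0, 0, 0.02], 0]
  hand: 0.072

```text
time_s: 27.03
tcp_pos: [0.6665, -0.0575, 0.0611]
ee_rot: [[0.034, -0.999, -0.003], [-0.999, -0.034, -0.0], [-0.0, 0.003, -1.0]]
wrist_force: [0.1, -0.2, -0.3]
gripper_width: 0.83
gripper_force: 0.0
```

Emit:
apply_moves:
  moves:
    - [[0, 0, 0.015], 0]
    - [[0, 0, 0.015], 0]
    - [[0, 0, 0.01], 0]
    - [[0, 0, 0.006], 0]
    - [[0, 0, 0.002], 0]

```text
time_s: 27.45
tcp_pos: [0.6672, -0.0575, 0.0145]
ee_rot: [[0.034, -0.999, -0.002], [-0.999, -0.034, -0.0], [0.0, 0.002, -1.0]]
wrist_force: [0.4, 0.0, -0.2]
gripper_width: 0.824
gripper_force: 0.0
```

Emit:
apply_moves:
  moves:
    - [[0, 0, 0], 0]
    - [[0, 0, 0], 0]
    - [[0, 0, 0], 0]
    - [[0, 0, 0], 0]
    - [[0, 0, 0], 0]

```text
time_s: 27.87
tcp_pos: [0.668, -0.0574, 0.0163]
ee_rot: [[0.034, -0.999, 0.001], [-0.999, -0.034, 0.0], [-0.0, -0.001, -1.0]]
wrist_force: [-0.3, 0.0, -0.3]
gripper_width: 0.829
gripper_force: 0.0
```

Emit:
apply_moves:
  moves:
    - [[0, 0, 0], 0]
    - [[0, 0, 0], 0]
    - [[0, 0, 0], 0]
    - [[0, 0, 0], 0]
    - [[0, 0, 0], 0]
  hand: 0.02

```text
time_s: 28.28
tcp_pos: [0.6655, -0.0576, 0.0154]
ee_rot: [[0.034, -0.999, -0.005], [-0.999, -0.034, -0.0], [0.0, 0.005, -1.0]]
wrist_force: [-3.7, 1.3, 3.9]
gripper_width: 0.573
gripper_force: 29.9
```

Emit:
apply_moves:
  moves:
    - [[0, 0, 0], 0]
    - [[0, 0, 0], 0]
    - [[0, 0, 0], 0]
    - [[0, 0, 0], 0]
    - [[0, 0, 0], 0]

```text
time_s: 28.7
tcp_pos: [0.6655, -0.0576, 0.0154]
ee_rot: [[0.034, -0.999, -0.005], [-0.999, -0.034, -0.0], [0.0, 0.005, -1.0]]
wrist_force: [-5.6, 1.2, 3.7]
gripper_width: 0.567
gripper_force: 29.9
```

Run:
```python
from h import *
go([[.667,-.057,.015]])
print(r.sense()["wrist_force"])
```

```text
tcp [ 0.6655 -0.0576  0.0154] yaw_y -178.04707463098921 j [  8.8861  37.278   -5.8199  -0.034  -47.1779  -6.91  ] t 28.7
[ 0.667 -0.057  0.015] -> tool [-0.0005 -0.0015  0.0004]
[-5.5936  1.1547  3.662 ]
```

Emit:
apply_moves:
  moves:
    - [[0, 0, -0.01], 0]
    - [[0, 0, -0.025], 0]
    - [[0, 0, -0.035], 0]
    - [[0, 0, -0.035], 0]
    - [[0, 0, -0.035], 0]

```text
time_s: 29.12
tcp_pos: [0.6673, -0.0573, 0.1554]
ee_rot: [[0.034, -0.999, -0.001], [-0.999, -0.034, 0.001], [-0.001, 0.001, -1.0]]
wrist_force: [0.6, -0.2, -7.1]
gripper_width: 0.573
gripper_force: 29.9
```

Emit:
apply_moves:
  moves:
    - [[0, 0, -0.03], 0]
    - [[-0.01, 0.005, -0.01], 0]
    - [[-0.022, 0.0126, 0], 0]
    - [[-0.0321, 0.0176, 0], 0]
    - [[-0.0321, 0.0176, 0], 0]

```text
time_s: 29.53
tcp_pos: [0.6097, 0.0378, 0.1931]
ee_rot: [[0.032, -0.999, -0.003], [-0.999, -0.032, 0.001], [-0.001, 0.003, -1.0]]
wrist_force: [0.5, 1.2, -7.5]
gripper_width: 0.573
gripper_force: 29.9
```

Emit:
apply_moves:
  moves:
    - [[-0.0321, 0.0176, 0], 0]
    - [[-0.0321, 0.0176, 0], 0]
    - [[-0.0321, 0.0176, 0], 0]
    - [[-0.0321, 0.0176, 0], 0]
    - [[-0.0321, 0.0176, 0], 0]

```text
time_s: 29.95
tcp_pos: [0.5156, 0.1957, 0.1937]
ee_rot: [[0.034, -0.999, -0.002], [-0.999, -0.034, -0.0], [-0.0, 0.002, -1.0]]
wrist_force: [0.9, 0.7, -6.1]
gripper_width: 0.572
gripper_force: 29.9
```

Emit:
apply_moves:
  moves:
    - [[-0.0321, 0.0176, 0], 0]
    - [[-0.0321, 0.0176, 0], 0]
    - [[-0.0321, 0.0176, 0], 0]
    - [[-0.025, 0.012, 0], 0]
    - [[-0.008, 0.0056, 0], 0]

```text
time_s: 30.37
tcp_pos: [0.4406, 0.3244, 0.1938]
ee_rot: [[0.038, -0.999, -0.001], [-0.999, -0.038, 0.001], [-0.001, 0.001, -1.0]]
wrist_force: [-0.1, -0.5, -6.3]
gripper_width: 0.569
gripper_force: 29.9
```

Emit:
apply_moves:
  moves:
    - [[0, 0, 0], 6.7]
    - [[0, 0, 0], 6.7]
    - [[0, 0, 0], 6.7]
    - [[0, 0, 0], 6.7]
    - [[0, 0, 0], 6.7]

```text
time_s: 30.78
tcp_pos: [0.4422, 0.3206, 0.1938]
ee_rot: [[-0.528, -0.849, -0.002], [-0.849, 0.528, -0.001], [0.002, 0.001, -1.0]]
wrist_force: [-0.9, -0.1, -5.9]
gripper_width: 0.574
gripper_force: 29.9
```

Emit:
apply_moves:
  moves:
    - [[0, 0, 0], 6.7]
    - [[0, 0, 0], 6.7]
    - [[0, 0, 0], 6.7]
    - [[0, 0, 0], 6.7]
    - [[0, 0, 0], 6.7]

```text
time_s: 31.2
tcp_pos: [0.4423, 0.3205, 0.1938]
ee_rot: [[-0.909, -0.416, -0.002], [-0.416, 0.909, -0.001], [0.003, -0.0, -1.0]]
wrist_force: [0.1, 0.3, -7.7]
gripper_width: 0.569
gripper_force: 29.9
```

Emit:
apply_moves:
  moves:
    - [[0, 0, 0], 6.7]
    - [[0, 0, 0], 6.7]
    - [[0, 0, 0], 6.7]
    - [[0, 0, 0], 6.7]
    - [[0, 0, 0], 0]

```text
time_s: 31.62
tcp_pos: [0.4423, 0.3206, 0.1939]
ee_rot: [[-0.999, 0.035, -0.002], [0.035, 0.999, -0.001], [0.002, -0.001, -1.0]]
wrist_force: [-1.2, -0.3, -6.3]
gripper_width: 0.569
gripper_force: 29.9
```

Emit:
apply_moves:
  moves:
    - [[0, 0, 0], 0]
    - [[0, 0, 0], 0]
    - [[0, 0, 0], 0]
    - [[0, 0, 0], 0]
    - [[0, 0, 0], 0]

```text
time_s: 32.03
tcp_pos: [0.4432, 0.321, 0.1955]
ee_rot: [[-1.0, 0.031, -0.0], [0.031, 1.0, 0.0], [0.0, 0.0, -1.0]]
wrist_force: [0.2, 0.2, -6.5]
gripper_width: 0.571
gripper_force: 29.9
```

Run:
```python
from h import *
p,o=look("w7",["planing_board","plane"],{"planing_board":0,"plane":.18})
go([[.4415,.3206,.195]])
t=imaging.capture("scene");cv2.imwrite("pics/s7.png",t["frame"])
a,c=at(t,"planing_board");print(a,c,atz(t,a,0))
```

```text
eye [0.3614 0.3236 0.3573]
plane [273.616 269.094] 0.92 [0.4488 0.32   0.18  ]
tcp [0.4433 0.3211 0.1956] yaw_y 88.18782777501285 j [  52.8922   15.7489  -12.9058   -0.0017  -61.3392 -144.7035] t 32.1833
[0.4415 0.3206 0.195 ] -> tool [ 0.0018 -0.0005  0.0006]
[322.224 163.212] 0.58 [0.4958 0.3341 0.    ]
```

View pics/w7.png

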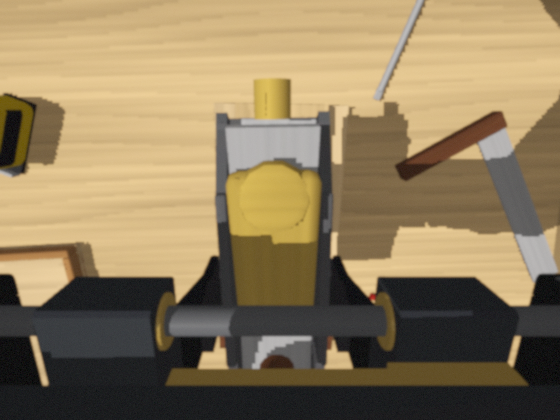

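Plane is held with its toe towards the stop (heel adjuster at (272,95), knob at (277,365)), and the board's near end shows at row ~107. I'll overlay the estimated board outline to check it.

Run:
```python
from h import *
w=imaging.capture("wrist");t=imaging.capture("scene")
c=np.array([.4915,.319]);a=np.radians(-1.8);R=np.array([[np.cos(a),-np.sin(a)],[np.sin(a),np.cos(a)]])
def box(p,f,x0,x1,hy,z,col):
    q=[pix(p,[*(c+R@np.array(v)),z]) for v in[(x0,-hy),(x1,-hy),(x1,hy),(x0,hy)]]
    cv2.polylines(f,[np.int32(np.array(q)*16)],True,col,1,cv2.LINE_AA,4)
fs=[]
for p in(w,t):
    f=p["frame"].copy();box(p,f,-.14,.14,.065,.018,(0,0,255));box(p,f,-.14,.105,.0425,.038,(255,0,0));fs.append(f)
A=cv2.resize(fs[0][60:270,160:400],None,fx=1.67,fy=1.67);B=cv2.resize(fs[1][110:220,240:400],None,fx=2.5,fy=2.5)
h=max(A.shape[0],B.shape[0]);pad=lambda x:cv2.copyMakeBorder(x,0,h-x.shape[0],0,0,0)
o=np.hstack([pad(A),pad(B)]);print(o.shape);cv2.imwrite("pics/b8.png",o)
```

```text
(351, 801, 3)
```

View pics/b8.png

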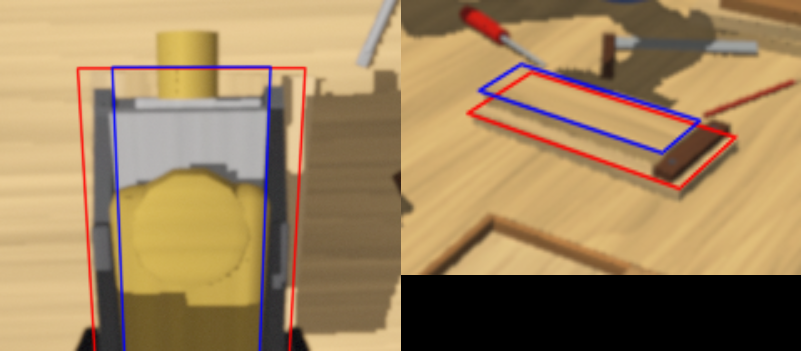

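The outline fits: the base edges match in both crops to about 2 px. I'm lowering the plane gently.

Emit:
apply_moves:
  moves:
    - [[0, 0, 0.015], 0]
    - [[0, 0, 0.025], 0]
    - [[0, 0, 0.025], 0]
    - [[0, 0, 0.02], 0]
    - [[0, 0, 0.015], 0]

```text
time_s: 32.8
tcp_pos: [0.4426, 0.3204, 0.0937]
ee_rot: [[-0.999, 0.032, -0.002], [0.032, 0.999, -0.002], [0.002, -0.002, -1.0]]
wrist_force: [-0.3, -0.7, -6.3]
gripper_width: 0.572
gripper_force: 29.9
```

Emit:
apply_moves:
  moves:
    - [[0, 0, 0.01], 0]
    - [[0, 0, 0.01], 0]
    - [[0, 0, 0.008], 0]
    - [[0, 0, 0.006], 0]
    - [[0, 0, 0.005], 0]

```text
time_s: 33.22
tcp_pos: [0.4436, 0.3214, 0.0565]
ee_rot: [[-0.999, 0.032, 0.001], [0.032, 0.999, 0.001], [-0.001, 0.001, -1.0]]
wrist_force: [-0.4, -0.2, -7.1]
gripper_width: 0.574
gripper_force: 29.9
```

Emit:
apply_moves:
  moves:
    - [[0, 0, 0.004], 0]
    - [[0, 0, 0.003], 0]
    - [[0, 0, 0.002], 0]
    - [[0, 0, 0.001], 0]
    - [[0, 0, 0], 0]

```text
time_s: 33.63
tcp_pos: [0.4433, 0.3211, 0.0466]
ee_rot: [[-0.999, 0.032, 0.0], [0.032, 0.999, 0.0], [-0.0, 0.0, -1.0]]
wrist_force: [-0.1, -0.7, -6.1]
gripper_width: 0.57
gripper_force: 29.9
```

Emit:
apply_moves:
  moves:
    - [[0, 0, 0], 0]
    - [[0, 0, 0], 0]
    - [[0, 0, 0], 0]
    - [[0, 0, 0], 0]
    - [[0, 0, 0], 0]

```text
time_s: 34.05
tcp_pos: [0.4433, 0.3211, 0.0467]
ee_rot: [[-0.999, 0.032, 0.0], [0.032, 0.999, 0.0], [-0.0, 0.0, -1.0]]
wrist_force: [-0.6, -0.1, -6.3]
gripper_width: 0.58
gripper_force: 29.9
```

Run:
```python
from h import *
go([[.4433,.3213,.0444]])
print(r.sense()["wrist_force"])
```

```text
tcp [0.4433 0.3211 0.0467] yaw_y 88.16831582749182 j [  52.8917   25.6731  -22.9665   -0.0011  -41.3449 -144.7226] t 34.05
[0.4433 0.3213 0.0444] -> tool [0.     0.0002 0.0023]
[-0.5704 -0.1392 -6.3446]
```

Emit:
apply_moves:
  moves:
    - [[0, 0, 0.0012], 0]
    - [[0, 0, 0.0012], 0]
    - [[0, 0, 0], 0]
    - [[0, 0, 0], 0]
    - [[0, 0, 0], 0]

```text
time_s: 34.47
tcp_pos: [0.4434, 0.3212, 0.0445]
ee_rot: [[-0.999, 0.032, 0.0], [0.032, 0.999, 0.0], [-0.0, 0.0, -1.0]]
wrist_force: [-0.6, 0.0, -2.8]
gripper_width: 0.571
gripper_force: 29.9
```

Emit:
apply_moves:
  moves:
    - [[0, 0, 0], 0]
    - [[0, 0, 0], 0]
    - [[0, 0, 0], 0]
    - [[0, 0, 0], 0]
    - [[0, 0, 0], 0]
  hand: 0.075

```text
time_s: 34.88
tcp_pos: [0.4436, 0.3214, 0.0445]
ee_rot: [[-0.999, 0.032, 0.001], [0.032, 0.999, 0.001], [-0.001, 0.001, -1.0]]
wrist_force: [1.7, -0.5, -0.6]
gripper_width: 0.829
gripper_force: 0.0
```

Emit:
apply_moves:
  moves:
    - [[0, 0, 0], 0]
    - [[0, 0, 0], 0]
    - [[0, 0, -0.01], 0]
    - [[0, 0, -0.02], 0]
    - [[0, 0, -0.03], 0]

```text
time_s: 35.3
tcp_pos: [0.442, 0.3197, 0.1031]
ee_rot: [[-0.999, 0.032, -0.004], [0.032, 0.999, -0.004], [0.004, -0.005, -1.0]]
wrist_force: [0.7, -0.4, -0.8]
gripper_width: 0.864
gripper_force: 0.0
```

Emit:
apply_moves:
  moves:
    - [[0, 0, -0.035], 0]
    - [[0, 0, -0.035], 0]
    - [[0, 0, -0.02], 0]
    - [[0, 0, 0], 0]
    - [[0, 0, 0], 0]

```text
time_s: 35.72
tcp_pos: [0.4436, 0.3216, 0.1963]
ee_rot: [[-0.999, 0.032, 0.002], [0.032, 0.999, 0.003], [-0.002, 0.003, -1.0]]
wrist_force: [-0.6, 0.0, -1.3]
gripper_width: 0.863
gripper_force: 0.0
```

Emit:
apply_moves:
  moves:
    - [[0.02, 0, 0], 0]
    - [[0.03, 0, 0], 0]
    - [[0, 0, 0], 0]
    - [[0, 0, 0], 0]
    - [[0, 0, 0], 0]

```text
time_s: 36.13
tcp_pos: [0.3932, 0.3225, 0.1936]
ee_rot: [[-1.0, 0.031, -0.001], [0.031, 1.0, -0.001], [0.001, -0.001, -1.0]]
wrist_force: [1.2, -0.3, -0.6]
gripper_width: 0.865
gripper_force: 0.0
```

Run:
```python
from h import *
p,o=look("w9",["plane","planing_board"],{"plane":.038,"planing_board":0})
t=imaging.capture("scene");print("scene board",[ (a:=at(t,n),atz(t,a[0],z) if a[1] else None) for n,z in(("planing_board",0),("plane",.038))])
cv2.imwrite("pics/s9.png",t["frame"])
cv2.imwrite("pics/b9.png",np.hstack([cv2.resize(p["frame"],(400,300)),cv2.resize(t["frame"][100:310,200:480],(400,300))]))
go([[.5964,.042,.19]])
```

```text
eye [0.3115 0.3253 0.3554]
plane [274.008 249.69 ] 0.92 [0.446  0.3196 0.038 ]
scene board [((array([319.48 , 162.918]), 0.91), array([0.4883, 0.3312, 0.    ])), ((array([304.416, 150.906]), 0.76), array([0.4494, 0.3089, 0.038 ]))]
tcp [0.3937 0.3226 0.1939] yaw_y 88.12788402617909 j [  57.6274   12.1625  -18.0877    0.0009  -59.7785 -149.5   ] t 36.4333
[0.5964 0.042  0.19  ] -> tool [-0.2118 -0.2738  0.0039]
```

View pics/b9.png

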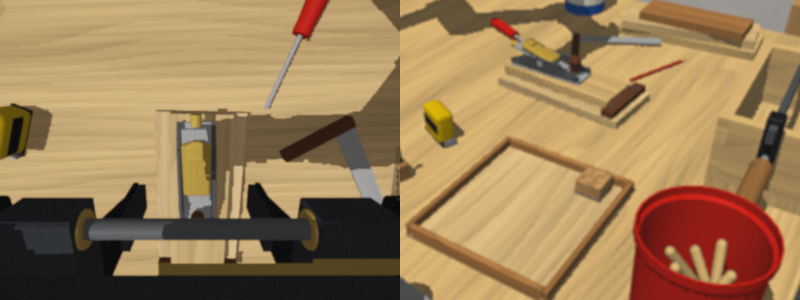

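The plane sits on the board with its toe to the stop, heel end at about (195,120) in the left half and base edges at about 157 and 248. I'll check the lateral centring numerically from edge profiles.

Run:
```python
from h import *
w=imaging.capture("wrist");g=w["frame"].astype(int).sum(2)/3
gx=cv2.Sobel(cv2.GaussianBlur(g.astype(np.float32),(1,5),0),cv2.CV_32F,1,0,ksize=3)
for rows in((162,170),(185,200),(215,230)):
    p=gx[rows[0]:rows[1],200:370].mean(0);r0=sum(rows)/2
    pk=[i for i in range(1,169) if abs(p[i])>25 and abs(p[i])>=abs(p[i-1]) and abs(p[i])>abs(p[i+1])]
    print(rows,[(i+200,int(p[i]),*(round(atz(w,(i+200,r0),z)[1]*1000) for z in(.018,.038,.07))) for i in pk])
print([int(x) for x in g[165:168,205:360:3].mean(0)])
b=models.cut_out(w,"planing_board")
if b: 
    m=b[0]["region"];print(b[0]["confidence"])
    for v in(165,190,215,235):
        u=np.nonzero(m[v])[0]; print(v,u.min() if len(u) else 0,u.max() if len(u) else 0,[atz(w,(q,v),.018)[:2] for q in((u.min(),u.max()) if len(u) else ())])
```

```text
(162, 170) [(225, 28, 273, 276, 281), (255, -55, 303, 305, 307), (260, 77, 308, 309, 311), (265, -86, 313, 314, 315), (278, -78, 327, 326, 326), (282, 159, 331, 330, 330), (285, -114, 334, 333, 332), (302, 152, 351, 349, 347), (312, -45, 361, 359, 355), (326, -97, 375, 372, 367), (333, 38, 382, 378, 373), (345, -65, 394, 390, 383)]
(185, 200) [(235, -34, 281, 284, 288), (247, -173, 294, 296, 299), (253, 220, 300, 301, 304), (262, -26, 309, 310, 312), (290, -148, 338, 337, 336), (295, -97, 343, 342, 340), (302, 105, 350, 349, 346), (343, -30, 393, 389, 382)]
(215, 230) [(238, -28, 282, 285, 289), (247, -179, 292, 294, 297), (251, -61, 296, 298, 301), (254, 190, 299, 301, 303), (283, -93, 330, 330, 329), (286, -70, 333, 333, 332), (295, -71, 343, 342, 340), (302, 108, 350, 349, 346), (320, 27, 369, 366, 362), (340, -27, 390, 386, 380), (345, 25, 396, 391, 385)]
[161, 162, 162, 162, 164, 162, 163, 170, 176, 172, 168, 159, 158, 157, 152, 155, 162, 142, 141, 166, 153, 141, 147, 138, 117, 88, 134, 97, 93, 91, 88, 85, 104, 154, 154, 150, 116, 109, 112, 115, 114, 94, 94, 94, 95, 95, 96, 84, 83, 81, 81, 82]
0.86
165 218 345 [array([0.3614, 0.2664]), array([0.3657, 0.3938])]
190 218 343 [array([0.387 , 0.2642]), array([0.3913, 0.3924])]
215 219 341 [array([0.4138, 0.2629]), array([0.4181, 0.3911])]
235 220 339 [array([0.4362, 0.2621]), array([0.4405, 0.3895])]
```

The plane is about 4 mm off the board's centre line and within tolerance in x and yaw. Next I'll go back for the jar.

Emit:
apply_moves:
  moves:
    - [[0, 0, 0], -6.7]
    - [[0, 0, 0], -6.7]
    - [[0, 0, 0], -6.7]
    - [[0, 0, 0], -6.7]
    - [[0, 0, 0], -6.7]

```text
time_s: 36.95
tcp_pos: [0.3934, 0.3226, 0.1941]
ee_rot: [[-0.848, -0.53, -0.0], [-0.53, 0.848, 0.0], [0.0, 0.0, -1.0]]
wrist_force: [-0.1, 0.3, 1.1]
gripper_width: 0.861
gripper_force: 0.0
```

Emit:
apply_moves:
  moves:
    - [[0, 0, 0], -6.7]
    - [[0, 0, 0], -6.7]
    - [[0, 0, 0], -6.7]
    - [[0, 0, 0], -6.7]
    - [[0, 0, 0], -6.7]

```text
time_s: 37.37
tcp_pos: [0.3934, 0.3226, 0.1941]
ee_rot: [[-0.415, -0.91, -0.0], [-0.91, 0.415, 0.0], [-0.0, 0.0, -1.0]]
wrist_force: [0.3, 0.2, -1.5]
gripper_width: 0.859
gripper_force: 0.0
```

Emit:
apply_moves:
  moves:
    - [[0, 0, 0], -6.7]
    - [[0, 0, 0], -6.7]
    - [[0, 0, 0], -6.7]
    - [[0, 0, 0], -6.7]
    - [[0.015, -0.005, -0.01], 0]

```text
time_s: 37.78
tcp_pos: [0.398, 0.3083, 0.2025]
ee_rot: [[0.04, -0.999, -0.002], [-0.999, -0.04, -0.002], [0.002, 0.002, -1.0]]
wrist_force: [0.2, 0.0, -0.1]
gripper_width: 0.858
gripper_force: 0.0
```

Emit:
apply_moves:
  moves:
    - [[0.034, -0.005, 0], 0]
    - [[0.034, -0.005, 0], 0]
    - [[0.034, -0.005, 0], 0]
    - [[0.034, -0.005, 0], 0]
    - [[0.034, -0.005, 0], 0]

```text
time_s: 38.2
tcp_pos: [0.4297, 0.1373, 0.2044]
ee_rot: [[0.035, -0.999, 0.0], [-0.999, -0.035, 0.0], [-0.0, -0.0, -1.0]]
wrist_force: [0.1, 0.5, -0.7]
gripper_width: 0.864
gripper_force: 0.0
```

Emit:
apply_moves:
  moves:
    - [[0.034, -0.005, 0], 0]
    - [[0.034, -0.005, 0], 0]
    - [[0.034, -0.005, 0], 0]
    - [[0.034, 0, 0], 0]
    - [[0.034, 0.005, 0], 0]

```text
time_s: 38.62
tcp_pos: [0.4461, -0.0324, 0.2043]
ee_rot: [[0.034, -0.999, 0.001], [-0.999, -0.034, -0.0], [0.0, -0.001, -1.0]]
wrist_force: [0.5, -0.9, -0.3]
gripper_width: 0.864
gripper_force: 0.0
```

Emit:
apply_moves:
  moves:
    - [[0.034, 0.006, 0], 0]
    - [[0.034, 0.006, 0], 0]
    - [[0.034, 0.006, 0], 0]
    - [[0.034, 0.006, 0], 0]
    - [[0.034, 0.006, 0], 0]

```text
time_s: 39.03
tcp_pos: [0.4208, -0.2034, 0.2044]
ee_rot: [[0.034, -0.999, 0.001], [-0.999, -0.034, -0.0], [0.0, -0.001, -1.0]]
wrist_force: [0.6, 0.7, -0.2]
gripper_width: 0.861
gripper_force: 0.0
```

Emit:
apply_moves:
  moves:
    - [[0.034, 0.006, 0], 0]
    - [[0.034, 0.006, 0], 0]
    - [[0.02, 0.0058, 0], 0]
    - [[0, 0, 0], 0]
    - [[0, 0, 0], 0]

```text
time_s: 39.45
tcp_pos: [0.4061, -0.2912, 0.2038]
ee_rot: [[0.032, -1.0, -0.001], [-1.0, -0.032, 0.0], [-0.0, 0.001, -1.0]]
wrist_force: [-0.7, 0.5, 1.2]
gripper_width: 0.865
gripper_force: 0.0
```

Emit:
apply_moves:
  moves:
    - [[0, 0, 0], 0]
    - [[0, 0, 0], 0]
    - [[0, 0, 0], 0]
    - [[0, 0, 0], 0]
    - [[0, 0, 0], 0]

```text
time_s: 39.87
tcp_pos: [0.4069, -0.2896, 0.2043]
ee_rot: [[0.036, -0.999, 0.0], [-0.999, -0.036, -0.0], [0.0, -0.0, -1.0]]
wrist_force: [-0.3, 0.1, -0.3]
gripper_width: 0.86
gripper_force: 0.0
```

Run:
```python
from h import *
p,o=look("w10",["jar","tin","glue"],{"jar":.004,"tin":.004,"glue":.004})
go([.407,-.2967,.0885])
```

```text
eye [ 0.4109 -0.3726  0.3661]
jar [276.528 180.516] 0.96 [ 0.4069 -0.3004  0.004 ]
tin [195.72  176.484] 0.97 [ 0.4949 -0.3018  0.004 ]
glue [108.808 160.986] 0.66 [ 0.5875 -0.3155  0.004 ]
tcp [ 0.4067 -0.29    0.2042] yaw_y -178.0037264660801 j [-16.838   10.6726 -18.4177  -0.0006 -60.9054  18.8345] t 40.0667
[ 0.407  -0.2967  0.0885] -> tool [ 0.0067 -0.0001  0.1157]
```

Emit:
apply_moves:
  moves:
    - [[0.0067, 0, 0.02], 0]
    - [[0, 0, 0.03], 0]
    - [[0, 0, 0.03], 0]
    - [[0, 0, 0.022], 0]
    - [[0, 0, 0.0137], 0]

```text
time_s: 40.48
tcp_pos: [0.4053, -0.2963, 0.0859]
ee_rot: [[0.034, -0.999, -0.004], [-0.999, -0.034, 0.002], [-0.002, 0.004, -1.0]]
wrist_force: [-1.4, 0.5, 1.0]
gripper_width: 0.859
gripper_force: 0.0
```

Emit:
apply_moves:
  moves:
    - [[0, 0, 0], 0]
    - [[0, 0, 0], 0]
    - [[0, 0, 0], 0]
    - [[0, 0, 0], 0]
    - [[0, 0, 0], 0]

```text
time_s: 40.9
tcp_pos: [0.4076, -0.2972, 0.0897]
ee_rot: [[0.035, -0.999, 0.003], [-0.999, -0.035, -0.001], [0.001, -0.002, -1.0]]
wrist_force: [-0.2, 0.2, 0.7]
gripper_width: 0.862
gripper_force: 0.0
```

Emit:
apply_moves:
  moves:
    - [[0, 0, 0], 0]
    - [[0, 0, 0], 0]
    - [[0, 0, 0], 0]
    - [[0, 0, 0], 0]
    - [[0, 0, 0], 0]
  hand: 0.03

```text
time_s: 41.32
tcp_pos: [0.4063, -0.2969, 0.0887]
ee_rot: [[0.034, -0.999, -0.001], [-0.999, -0.034, 0.0], [-0.0, 0.001, -1.0]]
wrist_force: [-2.2, -0.8, 3.2]
gripper_width: 0.66
gripper_force: 30.0
```

Emit:
apply_moves:
  moves:
    - [[0, 0, 0], 0]
    - [[0, 0, 0], 0]
    - [[0, 0, 0], 0]
    - [[0, 0, 0], 0]
    - [[0, 0, 0], 0]

```text
time_s: 41.73
tcp_pos: [0.4064, -0.297, 0.0886]
ee_rot: [[0.034, -0.999, -0.001], [-0.999, -0.034, 0.0], [-0.0, 0.001, -1.0]]
wrist_force: [-3.8, 0.5, 5.1]
gripper_width: 0.662
gripper_force: 30.0
```

Run:
```python
from h import *
go([.5965,.042,.1935])
```

```text
tcp [ 0.4064 -0.297   0.0886] yaw_y -178.02436449890328 j [-17.6397  18.7394 -26.6917   0.0228 -44.6233  19.5991] t 41.7333
[0.5965 0.042  0.1935] -> tool [-0.3322 -0.2016 -0.105 ]
```

Emit:
apply_moves:
  moves:
    - [[0, 0, -0.015], 0]
    - [[0, 0, -0.03], 0]
    - [[0, 0, -0.03], 0]
    - [[0, 0, -0.02], 0]
    - [[-0.01, 0, -0.01], 0]

```text
time_s: 42.15
tcp_pos: [0.4084, -0.2879, 0.1953]
ee_rot: [[0.033, -0.999, 0.005], [-0.999, -0.033, -0.002], [0.002, -0.005, -1.0]]
wrist_force: [0.5, -0.9, -4.1]
gripper_width: 0.659
gripper_force: 30.0
```

Emit:
apply_moves:
  moves:
    - [[-0.02, 0, 0], 0]
    - [[-0.03, 0, 0], 0]
    - [[-0.03, 0, 0], 0]
    - [[-0.03, -0.01, 0], 0]
    - [[-0.03, -0.02, 0], 0]

```text
time_s: 42.57
tcp_pos: [0.4285, -0.1439, 0.1916]
ee_rot: [[0.032, -0.999, -0.004], [-0.999, -0.032, 0.002], [-0.002, 0.004, -1.0]]
wrist_force: [1.0, -0.5, -4.2]
gripper_width: 0.665
gripper_force: 30.0
```

Emit:
apply_moves:
  moves:
    - [[-0.026, -0.0288, 0], 0]
    - [[-0.026, -0.0288, 0], 0]
    - [[-0.026, -0.0288, 0], 0]
    - [[-0.026, -0.0288, 0], 0]
    - [[-0.026, -0.0288, 0], 0]

```text
time_s: 42.98
tcp_pos: [0.5709, -0.0086, 0.1912]
ee_rot: [[0.034, -0.999, -0.003], [-0.999, -0.034, 0.001], [-0.001, 0.003, -1.0]]
wrist_force: [-0.5, -0.4, -4.1]
gripper_width: 0.665
gripper_force: 30.0
```

Emit:
apply_moves:
  moves:
    - [[-0.026, -0.02, 0], 0]
    - [[-0.02, -0.0076, 0], 0]
    - [[-0.0062, 0, 0], 0]
    - [[0, 0, 0], 0]
    - [[0, 0, 0], 0]

```text
time_s: 43.4
tcp_pos: [0.5955, 0.0423, 0.1917]
ee_rot: [[0.035, -0.999, -0.003], [-0.999, -0.035, -0.0], [0.0, 0.004, -1.0]]
wrist_force: [-0.5, -0.4, -3.3]
gripper_width: 0.659
gripper_force: 30.0
```

Emit:
apply_moves:
  moves:
    - [[0, 0, 0], 0]
    - [[0, 0, 0], 0]
    - [[0, 0, 0], 0]
    - [[0, 0, 0], 0]

```text
time_s: 43.73
tcp_pos: [0.5966, 0.0412, 0.1937]
ee_rot: [[0.033, -0.999, 0.0], [-0.999, -0.033, 0.0], [-0.0, -0.0, -1.0]]
wrist_force: [-0.4, 0.1, -4.8]
gripper_width: 0.658
gripper_force: 30.0
```

Run:
```python
from h import *
go([.5965,.042,.0935])
```

```text
tcp [0.5966 0.0412 0.1937] yaw_y -178.09700436553177 j [ 19.449   20.6399  -5.9882  -0.0053 -63.3498 -17.5436] t 43.7333
[0.5965 0.042  0.0935] -> tool [-0.0008  0.0001  0.1002]
```

Emit:
apply_moves:
  moves:
    - [[-0.0005, 0, 0.02], 0]
    - [[0, 0, 0.025], 0]
    - [[0, 0, 0.023], 0]
    - [[0, 0, 0.013], 0]
    - [[0, 0, 0.008], 0]

```text
time_s: 44.15
tcp_pos: [0.5956, 0.0417, 0.1024]
ee_rot: [[0.033, -0.999, -0.003], [-0.999, -0.033, -0.001], [0.001, 0.003, -1.0]]
wrist_force: [-0.6, -0.3, -3.2]
gripper_width: 0.663
gripper_force: 30.0
```

Emit:
apply_moves:
  moves:
    - [[0, 0, 0.004], 0]
    - [[0, 0, 0.004], 0]
    - [[0, 0, 0.003], 0]
    - [[0, 0, 0], 0]
    - [[0, 0, 0], 0]

```text
time_s: 44.57
tcp_pos: [0.5973, 0.0426, 0.0942]
ee_rot: [[0.034, -0.999, 0.001], [-0.999, -0.034, 0.0], [-0.0, -0.001, -1.0]]
wrist_force: [0.5, 1.0, -4.9]
gripper_width: 0.652
gripper_force: 30.0
```

Emit:
apply_moves:
  moves:
    - [[0, 0, 0], 0]
    - [[0, 0, 0], 0]
    - [[0, 0, 0.0005], 0]
    - [[0, 0, 0], 0]
    - [[0, 0, 0], 0]

```text
time_s: 44.98
tcp_pos: [0.5971, 0.0425, 0.0937]
ee_rot: [[0.035, -0.999, 0.001], [-0.999, -0.035, 0.0], [-0.0, -0.001, -1.0]]
wrist_force: [-1.6, -0.1, -0.0]
gripper_width: 0.659
gripper_force: 30.0
```

Emit:
apply_moves:
  moves:
    - [[0, 0, 0], 0]
    - [[0, 0, 0], 0]
    - [[0, 0, 0], 0]
    - [[0, 0, 0], 0]
    - [[0, 0, 0], 0]
  hand: 0.075

```text
time_s: 45.4
tcp_pos: [0.5972, 0.0426, 0.0932]
ee_rot: [[0.034, -0.999, 0.001], [-0.999, -0.034, 0.0], [-0.0, -0.001, -1.0]]
wrist_force: [0.9, -0.1, -1.2]
gripper_width: 0.852
gripper_force: 0.0
```

Emit:
apply_moves:
  moves:
    - [[0, 0, -0.015], 0]
    - [[0, 0, -0.03], 0]
    - [[0, 0, -0.03], 0]
    - [[0, 0, -0.025], 0]
    - [[0, 0, 0], 0]

```text
time_s: 45.82
tcp_pos: [0.6004, 0.0429, 0.1996]
ee_rot: [[0.036, -0.999, 0.012], [-0.999, -0.036, 0.002], [-0.001, -0.012, -1.0]]
wrist_force: [0.6, 0.2, 0.8]
gripper_width: 0.864
gripper_force: 0.0
```

Emit:
apply_moves:
  moves:
    - [[0.0312, 0.0101, 0], 0]
    - [[0.0312, 0.0101, 0], 0]
    - [[0.0312, 0.0101, 0], 0]
    - [[0.0312, 0.0101, 0], 0]
    - [[0.0312, 0.0101, 0], 0]

```text
time_s: 46.23
tcp_pos: [0.551, -0.1164, 0.1928]
ee_rot: [[0.035, -0.999, 0.0], [-0.999, -0.035, 0.0], [-0.0, -0.0, -1.0]]
wrist_force: [0.1, 0.4, -0.1]
gripper_width: 0.862
gripper_force: 0.0
```

Emit:
apply_moves:
  moves:
    - [[0.0312, 0.0101, 0], 0]
    - [[0.0312, 0.0101, 0], 0]
    - [[0.0312, 0.0101, 0], 0]
    - [[0.0312, 0.0101, 0], 0]
    - [[0.0312, 0.0101, 0], 0]

```text
time_s: 46.65
tcp_pos: [0.5059, -0.2742, 0.1928]
ee_rot: [[0.035, -0.999, 0.0], [-0.999, -0.035, 0.0], [-0.0, -0.0, -1.0]]
wrist_force: [1.1, -0.8, -0.1]
gripper_width: 0.864
gripper_force: 0.0
```

Emit:
apply_moves:
  moves:
    - [[0.0312, 0.0105, 0], 0]
    - [[0, 0, 0], 0]
    - [[0, 0, 0], 0]
    - [[0, 0, 0], 0]
    - [[0, 0, 0], 0]

```text
time_s: 47.07
tcp_pos: [0.4974, -0.3036, 0.1928]
ee_rot: [[0.035, -0.999, -0.0], [-0.999, -0.035, 0.0], [-0.0, 0.0, -1.0]]
wrist_force: [0.8, -0.4, 0.9]
gripper_width: 0.863
gripper_force: 0.0
```

Emit:
apply_moves:
  moves:
    - [[0, 0, 0], 0]
    - [[0, 0, 0], 0]
    - [[0, 0, 0], 0]
    - [[0, 0, 0], 0]

```text
time_s: 47.4
tcp_pos: [0.4975, -0.3038, 0.193]
ee_rot: [[0.035, -0.999, 0.0], [-0.999, -0.035, -0.0], [0.0, -0.0, -1.0]]
wrist_force: [0.5, 0.1, 0.3]
gripper_width: 0.86
gripper_force: 0.0
```

Run:
```python
from h import *
p,o=look("w11",["tin","glue"],{"jar":.004,"tin":.004,"glue":.004})
t=imaging.capture("scene"); a,c=at(t,"jar"); print("jar",a,c,atz(t,a,.009) if c else 0)
go([.4966,-.305,.0852])
```

```text
eye [ 0.5015 -0.3868  0.3548]
tin [278.376 195.594] 0.94 [ 0.495  -0.3005  0.004 ]
glue [187.88  178.794] 0.57 [ 0.5912 -0.3155  0.004 ]
jar [296.52  227.682] 0.76 [0.6023 0.0309 0.009 ]
tcp [ 0.4972 -0.3043  0.193 ] yaw_y -178.0254161157272 j [-15.5545  19.2556  -8.1968  -0.0015 -62.5452  17.5297] t 47.65
[ 0.4966 -0.305   0.0852] -> tool [0.0007 0.0007 0.1078]
```

Emit:
apply_moves:
  moves:
    - [[0.0007, 0.0007, 0.02], 0]
    - [[0, 0, 0.03], 0]
    - [[0, 0, 0.028], 0]
    - [[0, 0, 0.02], 0]
    - [[0, 0, 0.0095], 0]

```text
time_s: 48.07
tcp_pos: [0.4947, -0.3044, 0.0824]
ee_rot: [[0.034, -0.999, -0.005], [-0.999, -0.034, 0.002], [-0.002, 0.005, -1.0]]
wrist_force: [-1.0, 0.5, 0.4]
gripper_width: 0.864
gripper_force: 0.0
```

Emit:
apply_moves:
  moves:
    - [[0, 0, 0], 0]
    - [[0, 0, 0], 0]
    - [[0, 0, 0], 0]
    - [[0, 0, 0], 0]
    - [[0, 0, 0], 0]

```text
time_s: 48.48
tcp_pos: [0.4974, -0.3054, 0.0869]
ee_rot: [[0.034, -0.999, 0.003], [-0.999, -0.034, -0.001], [0.001, -0.003, -1.0]]
wrist_force: [-0.7, -0.7, -0.7]
gripper_width: 0.864
gripper_force: 0.0
```

Emit:
apply_moves:
  moves:
    - [[0, 0, 0], 0]
    - [[0, 0, 0], 0]
    - [[0, 0, 0], 0]
    - [[0, 0, 0], 0]
    - [[0, 0, 0], 0]
  hand: 0.02

```text
time_s: 48.9
tcp_pos: [0.4965, -0.3051, 0.0855]
ee_rot: [[0.034, -0.999, 0.0], [-0.999, -0.034, 0.0], [-0.0, -0.0, -1.0]]
wrist_force: [0.1, 0.6, -0.0]
gripper_width: 0.569
gripper_force: 0.0
```

Emit:
apply_moves:
  moves:
    - [[0, 0, 0], 0]
    - [[0, 0, 0], 0]
    - [[0, 0, 0], 0]
    - [[0, 0, 0], 0]
    - [[0, 0, 0], 0]

```text
time_s: 49.32
tcp_pos: [0.4961, -0.305, 0.0854]
ee_rot: [[0.034, -0.999, -0.001], [-0.999, -0.034, 0.0], [-0.0, 0.001, -1.0]]
wrist_force: [-0.7, -0.7, 1.3]
gripper_width: 0.487
gripper_force: 29.2
```

Run:
```python
from h import *
go([.5976,-.0417,.19])
```

```text
tcp [ 0.4961 -0.305   0.0854] yaw_y -178.03897756158972 j [-15.6557  25.5363 -15.7805  -0.0023 -48.7337  17.6183] t 49.3167
[ 0.5976 -0.0417  0.19  ] -> tool [-0.2597 -0.1103 -0.1046]
```

Emit:
apply_moves:
  moves:
    - [[0, 0, -0.015], 0]
    - [[0, 0, -0.03], 0]
    - [[0, 0, -0.03], 0]
    - [[0, 0, -0.02], 0]
    - [[-0.01, 0, -0.01], 0]

```text
time_s: 49.73
tcp_pos: [0.4978, -0.2963, 0.1931]
ee_rot: [[0.033, -0.999, 0.005], [-0.999, -0.033, -0.002], [0.002, -0.005, -1.0]]
wrist_force: [-0.2, -0.3, -2.4]
gripper_width: 0.487
gripper_force: 29.2
```

Emit:
apply_moves:
  moves:
    - [[-0.02, 0, 0], 0]
    - [[-0.03, 0, 0], 0]
    - [[-0.03, 0, 0], 0]
    - [[-0.03, -0.01, 0], 0]
    - [[-0.03, -0.01, 0], 0]

```text
time_s: 50.15
tcp_pos: [0.51, -0.1524, 0.1892]
ee_rot: [[0.033, -0.999, -0.002], [-0.999, -0.033, 0.001], [-0.001, 0.002, -1.0]]
wrist_force: [0.7, -0.1, -2.9]
gripper_width: 0.487
gripper_force: 29.2
```

Emit:
apply_moves:
  moves:
    - [[-0.025, -0.018, 0], 0]
    - [[-0.025, -0.018, 0], 0]
    - [[-0.025, -0.018, 0], 0]
    - [[-0.02, -0.018, 0], 0]
    - [[-0.01, -0.0113, 0], 0]

```text
time_s: 50.57
tcp_pos: [0.5916, -0.0434, 0.1888]
ee_rot: [[0.037, -0.999, -0.002], [-0.999, -0.037, 0.001], [-0.001, 0.001, -1.0]]
wrist_force: [-0.5, 0.6, -3.4]
gripper_width: 0.49
gripper_force: 29.2
```

Emit:
apply_moves:
  moves:
    - [[-0.0047, -0.007, 0], 0]
    - [[0, 0, 0], 0]
    - [[0, 0, 0], 0]
    - [[0, 0, 0], 0]
    - [[0, 0, 0], 0]

```text
time_s: 50.98
tcp_pos: [0.5969, -0.0428, 0.1905]
ee_rot: [[0.033, -0.999, -0.001], [-0.999, -0.033, 0.0], [-0.0, 0.001, -1.0]]
wrist_force: [-0.3, -1.0, -2.8]
gripper_width: 0.489
gripper_force: 29.2
```

Emit:
apply_moves:
  moves:
    - [[0, 0, 0], 0]
    - [[0, 0, 0], 0]
    - [[0, 0, 0], 0]
    - [[0, 0, 0], 0]

```text
time_s: 51.32
tcp_pos: [0.5977, -0.042, 0.1906]
ee_rot: [[0.034, -0.999, 0.0], [-0.999, -0.034, 0.0], [-0.0, -0.0, -1.0]]
wrist_force: [0.1, -0.8, -2.7]
gripper_width: 0.485
gripper_force: 29.2
```

Run:
```python
from h import *
go([.5976,-.0417,.0903])
```

```text
tcp [ 0.5977 -0.042   0.1906] yaw_y -178.05445368314776 j [ 11.4479  20.8947  -6.0723   0.     -63.0209  -9.5024] t 51.3167
[ 0.5976 -0.0417  0.0903] -> tool [-0.0003  0.0001  0.1003]
```

Emit:
apply_moves:
  moves:
    - [[0, 0, 0.02], 0]
    - [[0, 0, 0.025], 0]
    - [[0, 0, 0.023], 0]
    - [[0, 0, 0.013], 0]
    - [[0, 0, 0.008], 0]

```text
time_s: 51.73
tcp_pos: [0.5966, -0.0419, 0.0993]
ee_rot: [[0.034, -0.999, -0.004], [-0.999, -0.034, -0.0], [0.0, 0.004, -1.0]]
wrist_force: [-0.3, 0.2, -3.3]
gripper_width: 0.488
gripper_force: 29.2
```

Emit:
apply_moves:
  moves:
    - [[0, 0, 0.004], 0]
    - [[0, 0, 0.004], 0]
    - [[0, 0, 0.003], 0]
    - [[0, 0, 0], 0]
    - [[0, 0, 0], 0]

```text
time_s: 52.15
tcp_pos: [0.5983, -0.0417, 0.0912]
ee_rot: [[0.035, -0.999, 0.001], [-0.999, -0.035, 0.0], [-0.0, -0.001, -1.0]]
wrist_force: [-0.5, -0.7, -3.2]
gripper_width: 0.487
gripper_force: 29.2
```

Emit:
apply_moves:
  moves:
    - [[0, 0, 0], 0]
    - [[0, 0, 0], 0]
    - [[0, 0, 0.0005], 0]
    - [[0, 0, 0], 0]
    - [[0, 0, 0], 0]

```text
time_s: 52.57
tcp_pos: [0.5981, -0.0417, 0.0904]
ee_rot: [[0.035, -0.999, 0.001], [-0.999, -0.035, 0.0], [0.0, -0.001, -1.0]]
wrist_force: [-0.1, -1.0, -0.7]
gripper_width: 0.489
gripper_force: 29.2
```

Emit:
apply_moves:
  moves:
    - [[0, 0, 0], 0]
    - [[0, 0, 0], 0]
    - [[0, 0, 0], 0]
    - [[0, 0, 0], 0]
    - [[0, 0, 0], 0]
  hand: 0.076

```text
time_s: 52.98
tcp_pos: [0.5981, -0.0417, 0.0902]
ee_rot: [[0.035, -0.999, 0.001], [-0.999, -0.035, 0.0], [0.0, -0.001, -1.0]]
wrist_force: [0.1, -0.1, 0.8]
gripper_width: 0.784
gripper_force: 0.0
```

Emit:
apply_moves:
  moves:
    - [[0, 0, -0.015], 0]
    - [[0, 0, -0.03], 0]
    - [[0, 0, -0.03], 0]
    - [[0, 0, -0.03], 0]
    - [[0, 0, 0], 0]

```text
time_s: 53.4
tcp_pos: [0.6018, -0.0418, 0.2024]
ee_rot: [[0.036, -0.999, 0.014], [-0.999, -0.036, -0.0], [0.001, -0.014, -1.0]]
wrist_force: [0.9, 0.6, 0.4]
gripper_width: 0.87
gripper_force: 0.0
```

Emit:
apply_moves:
  moves:
    - [[0.03, 0.0022, 0], 0]
    - [[0.03, 0.0022, 0], 0]
    - [[0.03, 0.0022, 0], 0]
    - [[0.03, 0.0022, 0], 0]
    - [[0.03, 0.0022, 0], 0]

```text
time_s: 53.82
tcp_pos: [0.5919, -0.1933, 0.195]
ee_rot: [[0.035, -0.999, 0.0], [-0.999, -0.035, -0.0], [0.0, -0.0, -1.0]]
wrist_force: [0.3, 0.6, -0.7]
gripper_width: 0.869
gripper_force: 0.0
```

Emit:
apply_moves:
  moves:
    - [[0.03, 0.0022, 0], 0]
    - [[0.03, 0.0022, 0], 0]
    - [[0.03, 0.0022, 0], 0]
    - [[0.0314, 0.0026, 0], 0]
    - [[0, 0, 0], 0]

```text
time_s: 54.23
tcp_pos: [0.5862, -0.3185, 0.1943]
ee_rot: [[0.029, -1.0, -0.0], [-1.0, -0.029, -0.001], [0.001, 0.0, -1.0]]
wrist_force: [0.5, 0.5, -0.5]
gripper_width: 0.874
gripper_force: 0.0
```

Emit:
apply_moves:
  moves:
    - [[0, 0, 0], 0]
    - [[0, 0, 0], 0]
    - [[0, 0, 0], 0]
    - [[0, 0, 0], 0]
    - [[0, 0, 0], 0]

```text
time_s: 54.65
tcp_pos: [0.5873, -0.3126, 0.1952]
ee_rot: [[0.036, -0.999, 0.0], [-0.999, -0.036, -0.0], [0.0, -0.0, -1.0]]
wrist_force: [-0.5, 0.2, 0.2]
gripper_width: 0.877
gripper_force: 0.0
```

Run:
```python
from h import *
p,o=look("w12",["glue"],{"glue":.004})
go([.5867,-.3138,.084])
```

```text
eye [ 0.5914 -0.3956  0.357 ]
glue [276.08 190.89] 0.73 [ 0.5875 -0.3139  0.004 ]
tcp [ 0.5873 -0.3129  0.1952] yaw_y -177.96242581522267 j [-14.1521  27.0027   4.379   -0.0016 -67.3563  16.1903] t 54.75
[ 0.5867 -0.3138  0.084 ] -> tool [0.0009 0.0006 0.1112]
```

Emit:
apply_moves:
  moves:
    - [[0.0009, 0.0006, 0.02], 0]
    - [[0, 0, 0.03], 0]
    - [[0, 0, 0.03], 0]
    - [[0, 0, 0.02], 0]
    - [[0, 0, 0.0112], 0]

```text
time_s: 55.17
tcp_pos: [0.5848, -0.3136, 0.0805]
ee_rot: [[0.034, -0.999, -0.005], [-0.999, -0.034, 0.002], [-0.002, 0.005, -1.0]]
wrist_force: [-0.1, -0.7, 0.3]
gripper_width: 0.873
gripper_force: 0.0
```

Emit:
apply_moves:
  moves:
    - [[0, 0, 0], 0]
    - [[0, 0, 0], 0]
    - [[0, 0, 0], 0]
    - [[0, 0, 0], 0]
    - [[0, 0, 0], 0]

```text
time_s: 55.58
tcp_pos: [0.5873, -0.3148, 0.0855]
ee_rot: [[0.035, -0.999, 0.003], [-0.999, -0.035, -0.001], [0.001, -0.003, -1.0]]
wrist_force: [0.3, 0.5, 0.2]
gripper_width: 0.875
gripper_force: 0.0
```

Emit:
apply_moves:
  moves:
    - [[0, 0, 0], 0]
    - [[0, 0, 0], 0]
    - [[0, 0, 0], 0]
    - [[0, 0, 0], 0]
    - [[0, 0, 0], 0]
  hand: 0.03

```text
time_s: 56.0
tcp_pos: [0.5865, -0.3146, 0.0839]
ee_rot: [[0.034, -0.999, 0.0], [-0.999, -0.034, -0.0], [0.0, -0.0, -1.0]]
wrist_force: [-0.5, 1.0, 0.6]
gripper_width: 0.657
gripper_force: 30.0
```

Emit:
apply_moves:
  moves:
    - [[0, 0, 0], 0]
    - [[0, 0, 0], 0]
    - [[0, 0, 0], 0]
    - [[0, 0, 0], 0]
    - [[0, 0, 0], 0]

```text
time_s: 56.42
tcp_pos: [0.5865, -0.3146, 0.084]
ee_rot: [[0.034, -0.999, 0.0], [-0.999, -0.034, -0.0], [0.0, -0.0, -1.0]]
wrist_force: [-0.0, 0.1, 2.4]
gripper_width: 0.661
gripper_force: 30.0
```

Run:
```python
from h import *
go([.5972,-.1093,.189])
```

```text
tcp [ 0.5865 -0.3146  0.084 ] yaw_y -178.02722372645997 j [-14.3165  32.5228  -3.2371   0.0044 -54.2252  16.2867] t 56.4167
[ 0.5972 -0.1093  0.189 ] -> tool [-0.2048 -0.0178 -0.1051]
```

Emit:
apply_moves:
  moves:
    - [[0, 0, -0.015], 0]
    - [[0, 0, -0.03], 0]
    - [[0, 0, -0.03], 0]
    - [[0, 0, -0.02], 0]
    - [[-0.005, 0, -0.01], 0]

```text
time_s: 56.83
tcp_pos: [0.5871, -0.3104, 0.1912]
ee_rot: [[0.034, -0.999, 0.004], [-0.999, -0.034, -0.001], [0.002, -0.004, -1.0]]
wrist_force: [0.6, -0.1, -3.0]
gripper_width: 0.659
gripper_force: 30.0
```

Emit:
apply_moves:
  moves:
    - [[-0.015, -0.002, 0], 0]
    - [[-0.03, -0.003, 0], 0]
    - [[-0.03, -0.003, 0], 0]
    - [[-0.03, -0.003, 0], 0]
    - [[-0.03, -0.003, 0], 0]

```text
time_s: 57.25
tcp_pos: [0.5938, -0.1715, 0.1857]
ee_rot: [[0.034, -0.999, -0.005], [-0.999, -0.034, 0.002], [-0.002, 0.005, -1.0]]
wrist_force: [0.1, 0.5, -2.5]
gripper_width: 0.657
gripper_force: 30.0
```

Emit:
apply_moves:
  moves:
    - [[-0.03, -0.003, 0], 0]
    - [[-0.02, -0.0008, 0], 0]
    - [[-0.01, 0, 0], 0]
    - [[-0.0043, 0, 0], 0]
    - [[0, 0, 0], 0]

```text
time_s: 57.67
tcp_pos: [0.5963, -0.1086, 0.1873]
ee_rot: [[0.036, -0.999, -0.003], [-0.999, -0.036, 0.0], [-0.0, 0.003, -1.0]]
wrist_force: [-0.5, -0.1, -3.0]
gripper_width: 0.66
gripper_force: 30.0
```

Emit:
apply_moves:
  moves:
    - [[0, 0, 0], 0]
    - [[0, 0, 0], 0]
    - [[0, 0, 0], 0]
    - [[0, 0, 0], 0]
    - [[0, 0, 0], 0]

```text
time_s: 58.08
tcp_pos: [0.5971, -0.1105, 0.1887]
ee_rot: [[0.033, -0.999, -0.0], [-0.999, -0.033, 0.0], [-0.0, 0.0, -1.0]]
wrist_force: [0.1, -0.7, -2.8]
gripper_width: 0.664
gripper_force: 30.0
```

Run:
```python
from h import *
go([.5972,-.1098,.089])
```

```text
tcp [ 0.5971 -0.1105  0.1887] yaw_y -178.09450274146377 j [  4.7728  21.7495  -5.0423  -0.0009 -63.2118  -2.8669] t 58.0833
[ 0.5972 -0.1098  0.089 ] -> tool [-0.0007 -0.0001  0.0997]
```

Emit:
apply_moves:
  moves:
    - [[-0.0005, 0, 0.02], 0]
    - [[0, 0, 0.025], 0]
    - [[0, 0, 0.023], 0]
    - [[0, 0, 0.013], 0]
    - [[0, 0, 0.007], 0]

```text
time_s: 58.5
tcp_pos: [0.5957, -0.1096, 0.0983]
ee_rot: [[0.033, -0.999, -0.004], [-0.999, -0.033, 0.0], [-0.0, 0.004, -1.0]]
wrist_force: [-0.7, -0.7, -3.4]
gripper_width: 0.657
gripper_force: 30.0
```

Emit:
apply_moves:
  moves:
    - [[0, 0, 0.004], 0]
    - [[0, 0, 0.004], 0]
    - [[0, 0, 0.002], 0]
    - [[0, 0, 0], 0]
    - [[0, 0, 0], 0]

```text
time_s: 58.92
tcp_pos: [0.5977, -0.1093, 0.0916]
ee_rot: [[0.034, -0.999, 0.002], [-0.999, -0.034, -0.0], [0.0, -0.002, -1.0]]
wrist_force: [0.5, 0.3, -3.7]
gripper_width: 0.662
gripper_force: 30.0
```

Emit:
apply_moves:
  moves:
    - [[0, 0, 0], 0]
    - [[0, 0, 0], 0]
    - [[0, 0, 0.001], 0]
    - [[0, 0, 0.0007], 0]
    - [[0, 0, 0], 0]

```text
time_s: 59.33
tcp_pos: [0.5971, -0.1093, 0.0889]
ee_rot: [[0.034, -0.999, -0.0], [-0.999, -0.034, 0.0], [-0.0, 0.0, -1.0]]
wrist_force: [-0.2, -0.4, -2.8]
gripper_width: 0.662
gripper_force: 30.0
```

Emit:
apply_moves:
  moves:
    - [[0, 0, 0], 0]
    - [[0, 0, 0], 0]
    - [[0, 0, 0], 0]
    - [[0, 0, 0], 0]
    - [[0, 0, 0], 0]

```text
time_s: 59.75
tcp_pos: [0.5971, -0.1093, 0.089]
ee_rot: [[0.034, -0.999, -0.0], [-0.999, -0.034, 0.0], [-0.0, 0.0, -1.0]]
wrist_force: [-0.8, -0.4, -3.1]
gripper_width: 0.66
gripper_force: 30.0
```

Emit:
apply_moves:
  moves:
    - [[0, 0, 0], 0]
    - [[0, 0, 0], 0]
    - [[0, 0, 0], 0]
    - [[0, 0, 0], 0]
    - [[0, 0, 0], 0]
  hand: 0.078

```text
time_s: 60.17
tcp_pos: [0.5974, -0.1093, 0.0894]
ee_rot: [[0.034, -0.999, 0.001], [-0.999, -0.034, -0.0], [0.0, -0.001, -1.0]]
wrist_force: [0.0, 0.6, 0.7]
gripper_width: 0.872
gripper_force: 0.0
```

Emit:
apply_moves:
  moves:
    - [[0, 0, 0], 0]
    - [[0, 0, -0.015], 0]
    - [[0, 0, -0.03], 0]
    - [[0, 0, -0.03], 0]
    - [[0, 0, -0.035], 0]

```text
time_s: 60.58
tcp_pos: [0.5962, -0.1093, 0.1991]
ee_rot: [[0.034, -0.999, -0.003], [-0.999, -0.034, 0.0], [-0.0, 0.003, -1.0]]
wrist_force: [0.4, -0.5, -0.5]
gripper_width: 0.893
gripper_force: 0.0
```

Emit:
apply_moves:
  moves:
    - [[0.03, 0.01, 0], 0]
    - [[0.035, 0.015, 0], 0]
    - [[0.035, 0.015, 0], 0]
    - [[0.035, 0.015, 0], 0]
    - [[0.035, 0.015, 0], 0]

```text
time_s: 61.0
tcp_pos: [0.5322, -0.2829, 0.1994]
ee_rot: [[0.035, -0.999, 0.001], [-0.999, -0.035, -0.0], [0.0, -0.001, -1.0]]
wrist_force: [1.3, 0.6, -0.5]
gripper_width: 0.896
gripper_force: 0.0
```

Emit:
apply_moves:
  moves:
    - [[0.035, 0.02, 0], 0]
    - [[0.035, 0.02, 0], 0]
    - [[0.035, 0.02, 0], 0]
    - [[0.035, 0.02, 0], 0]
    - [[0.035, 0.02, 0], 0]

```text
time_s: 61.42
tcp_pos: [0.4379, -0.4615, 0.1993]
ee_rot: [[0.035, -0.999, 0.0], [-0.999, -0.035, -0.0], [0.0, -0.0, -1.0]]
wrist_force: [0.8, -0.7, 0.5]
gripper_width: 0.898
gripper_force: 0.0
```

Emit:
apply_moves:
  moves:
    - [[0.03, 0.02, 0], 0]
    - [[0, 0, 0], 0]
    - [[0, 0, 0], 0]
    - [[0, 0, 0], 0]
    - [[0, 0, 0], 0]

```text
time_s: 61.83
tcp_pos: [0.4208, -0.4897, 0.1991]
ee_rot: [[0.036, -0.999, 0.0], [-0.999, -0.036, 0.0], [-0.0, -0.0, -1.0]]
wrist_force: [-0.9, -0.1, -0.4]
gripper_width: 0.893
gripper_force: 0.0
```

Run:
```python
from h import *
s=imaging.capture("scene");t=imaging.capture("top")
f0=cv2.imread("pics/scene0.png");t0=cv2.imread("pics/top0.png")
for n in["glue","tin","jar","plane","planing_board","sanding_block","tape_measure"]:
    a,ca=at(s,n);b,cb=at(t,n);print(n,a,ca,b,cb,tri([(s,a),(t,b)]) if ca and cb else None)
go([.5972,-.1098,.089])
A=np.hstack([t["frame"][80:240,60:380],t0[80:240,60:380]]);B=np.hstack([s["frame"][140:300,200:400],f0[140:300,200:400]])
B=cv2.resize(B,(800,320));A=cv2.resize(A,(800,200));cv2.imwrite("pics/end.png",np.vstack([A,B]))
```

```text
glue [256.984 262.71 ] 0.72 [331.688 172.116] 0.85 [ 0.5974 -0.1102  0.0075]
tin [280.672 244.986] 0.62 [300.328 170.898] 0.97 [ 0.6039 -0.0425  0.0095]
jar [297.304 226.002] 0.76 [260.12  174.888] 0.66 [0.5959 0.0386 0.0053]
plane [302.12  150.318] 0.85 [111.888 251.496] 0.65 [0.4376 0.3196 0.0323]
planing_board [319.2   166.698] 0.9 [119.784 224.49 ] 0.58 [ 0.4935  0.3217 -0.0063]
sanding_block [334.208 232.89 ] 0.7 [246.12  133.098] 0.77 [0.6809 0.0659 0.0057]
tape_measure [229.88 195.3 ] 0.67 [248.696 284.298] 0.69 [ 0.3736  0.0604 -0.0045]
tcp [ 0.4201 -0.4906  0.199 ] yaw_y -178.0368631336387 j [-35.1047  24.9825   1.6387  -0.0006 -66.6545  37.0681] t 62.6333
[ 0.5972 -0.1098  0.089 ] -> tool [-0.3746 -0.19    0.11  ]
```

View pics/end.png

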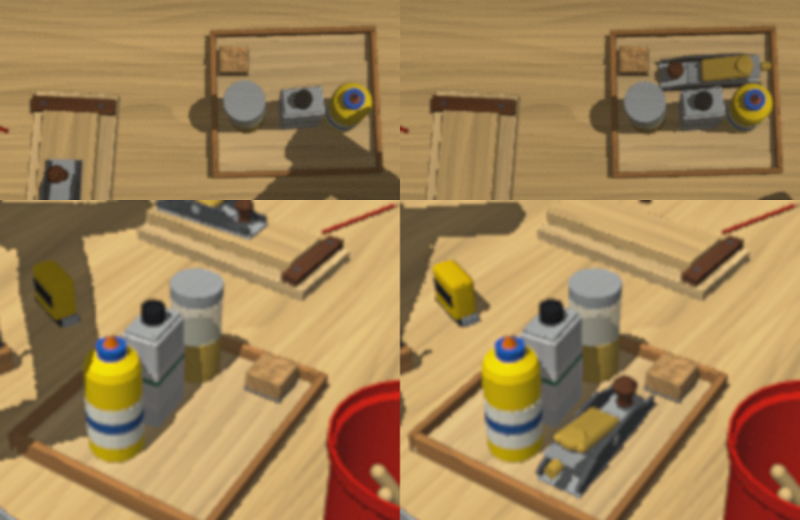

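The top row compares now (left) with the start (right), and the containers sit on their starting spots to within a few pixels. The plane lies on the pine board with its toe to the stop, and the bystanders haven't moved.

```bash
python3 -c "
from station import r
print(r.finish_job())"
```

```text
the job is handed in; nothing more can be done
None
```

I handed the job in at about 63 s. The plane lies sole down on the pine board, toe to the stop and about 4 mm off its centre line. My last pictures show glue, tin and jar upright within a few millimetres of their starting spots and the bystanders in place, but the hand-in gave back no verdict.

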